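# Lay out four wheel-repair tools by length on the tool board

### The arm

A 7-joint arm with a two-finger parallel gripper is mounted at the origin on a cart in front of the work surface, level with it; the furniture and walls round the work are solid. World frame = base frame: x ahead of the robot, y to its left, z up, the work surface at z = 0. Lengths are in m, angles in rad, forces in N, time in s.
With the tool pointing down it reaches from about 0.425 to 0.925 m from the base axis. Payload 6.8 kg.
Tool frame: the origin (TCP) lies at the very end of the fingers, on their centre line; the grasp point (between the pads) lies 19 mm behind it; y points along the fingers, z is the direction in which the jaws open and shut, and the axes are right-handed (so a half turn about y gives the same grasp; the last joint's range is limited). The gripper opens to 85 mm and grips with 20 to 120 N. Pads are 22 mm wide; open, the fingers measure 114 mm over their backs; the gripper's body (76 mm by 85 mm) begins 54 mm behind the grasp point. The pads swing forward as they close: fully open they stand 13 mm farther back than shut.
Start: joints at [1.116, 0.477, 0.022, 1.555, -0.011, 1.109, -0.083], TCP at [0.229, -0.635, 0.231] pointing down, gripper open.
Joint ranges: [-2.96, 2.96], [-0.34, 2.1], [-1.41, 1.46], [0.24, 2.44], [-1.37, 4.51], [0.17, 1.92], [-2.96, 2.96]. Speed limits (rad/s): [2.39, 2.39, 3.14, 3.14, 3.14, 3.14, 3.14].

### API

Orientations are given as a rotation vector (axis times angle).
In Python, from bench import r gives the robot as it stands.
- The arm moves only by the tool drive_tool, never from a script. Its argument "series" is a list of rows, each a list of 7 numbers: the shift along the tool's x, y, z in mm, then the turn, a rotation vector about the tool's x, y, z in degrees, then the finger opening in mm, from 0 to 85.4. In form: [[tx, ty, tz, wx, wy, wz, grip], ...]. A call has 1 to 5 rows; each row is the pose to reach, as a shift and turn from the pose measured when the call began, along the tool's axes at that moment; what a row does not reach only later rows make up. A row lasts 1/10 s, in which the tool goes at most 50 mm and 8.59 degrees, less where a joint would pass 70% of its speed; a pose out of reach is approached as far as the arm can. A call with a gripper value outside its range is refused whole. The fingers move at their own pace and stop on an object; "squeeze" is the grip in N (left out, the last holds). Time passes only in rows, so rows that repeat a pose let the fingers close. It gives the time, the measured TCP pose, the force and the opening at its end, in the units of the state.
- r.get_obs(): the state, without advancing time (a new reading comes with each control period).
- r.grab_frame(name): name is "scene" or "top" or "wrist"; returns a dict with "frame" (480x640x3 uint8, blue, green, red), "intrinsics" (3x3 intrinsics, pixels), "rvec" (rotation vector, rad) and "tvec" (3), from world to camera coordinates, as OpenCV has them. Camera axes: x right, y down, z forward; pixel columns grow to the right and rows downward; lengths in m; the calibration is good to about 2 mm. The wrist camera is an equidistant fisheye: a pixel r from the principal point sees the ray r / f radians off the axis. A picture is of the moment at which its call begins. There is no depth.
- r.hand_in(): hands the job in, once; it reports no verdict.
The state is a dict: "clock": time; "joints": joint angles; "qvel": joint speeds; "tau": joint torques, N m; "tcp_pos": TCP position; "orientation": TCP orientation; "contact_force": force on the tool from outside, world axes, zero at the start; "moment": the same for the moment, N m; "grip_width": finger opening in m.
Only numpy, scipy, OpenCV 4.12 (cv2) and the standard library are available. Lean on these libraries where they do the work, as an engineer would, in place of code of your own. Each camera call takes 0.05 s, during which the arm holds its last target.

### The job

Lay the spare axle, the black tyre lever, the spanner and the screwdriver on the wooden tool board in order of length, one on each dark line: the shortest on the line next to the raised wooden fence, the longest on the line farthest from it. Each lies flat along its line with its middle about at the line's middle. Leave everything else where it is.

Things in the scene. Friction and masses are not known exactly. Their poses are not given: they have to be found in the camera images.
- axle: Spare wheel axle, a grey steel threaded rod with a nut on it, 95 mm long, 17 mm wide and high, 60 g; the shortest of the four. Grasp it across the middle (17 mm). Origin: middle of its length and width, on its underside; y along its length, z up. Starts flat on the worktop left of the plate, farther left than the other three, its length pointing away from the robot (along world x within 0.35 rad).
- tyre_lever: Black plastic tyre lever, a flat bar 117 mm long, 17 mm wide, 11 mm high, 12 g; second shortest. Grasp it across the middle. Origin: middle of its length and width, on its underside; y along its length, z up. Starts flat on the worktop left of the plate, one of three lying side by side along world y (within 0.2 rad).
- spanner: Chromed open-ended spanner, 148 mm long, 6 mm thick, heads 30 mm wide, shank 13 mm wide at the middle, 60 g; third in length. Grasp it across the shank. Origin: middle of its length and width, on its underside; y along its length, z up. Starts flat on the worktop left of the plate, one of three lying side by side along world y (within 0.2 rad).
- screwdriver: Screwdriver, red handle, thin steel blade, 199 mm long in all, 80 g; the longest. Handle 28 mm wide, 30 mm high, from y = 0 to the +y end (+100 mm); the blade is the -y half and cannot be gripped: grasp across the handle at y = +15 to +60. Origin: middle of its length and width, on its underside; y along its length, z up. Starts on the worktop left of the plate, one of three lying side by side along world y (within 0.2 rad).
- board: Fixed pale wooden board right of the plate, 240 mm (its x) by 200 mm (its y), top face 8 mm above the worktop; origin: centre of its underside. Four dark lines 180 mm long run on top along its y, centred at x = -69, -23, +23, +69 mm, y = 0. The raised fence stands at one end (x = -112 or +112 mm, it varies), a flat aluminium strip 2 mm high at the other.
- fence: Raised dark wooden bar with two brass screw heads, fixed on top of the board along one end, 13 mm wide (its x), 190 mm long (its y), 18 mm high above the board's top; origin: centre of its underside. The lines lie 43, 89, 135 and 181 mm from its centre line; the 43 mm one takes the shortest thing. It tells which end of the board is the start of the row.
- nut: Bystander, loose: small silver flanged nut, 21 mm across, 7 mm high, just beyond the group of three. Origin: centre of its underside; z up. Leave it where it lies.
- adaptor: Bystander, loose: black valve adaptor, a small cylinder lying on its side, 34 mm long, 14 mm thick, beyond the nut. Origin: centre of its underside; z up. Leave it where it lies.
- tape: Bystander, loose: roll of black tape, 62 mm across, 19 mm high, behind the plate and bowl. Origin: centre of its underside; z up. Leave it where it lies.
Things that resemble listed ones, but are neither listed nor needed, are in the scene too. Of the things shaped like the screwdriver, the red one is meant.

How it is judged:
By the outcome, as a careful person would: the job done as asked, in the order asked, and still so for the second after the job is handed in, with the robot touching nothing.
It also fails if it takes over 109 s, if anything falls off the work surface, if the arm or the gripper's body presses on something with over 40 N, if the wrist force passes 120 N, or if a joint passes its speed limit or range.

## Working session

There is one attempt and no reset: what is moved stays moved. The work goes in short steps, Python scripts to look and compute and a tool call to move; the robot and the scene stay as the last step left them, time stands still between calls to the robot, and variables do not carry over. Pictures are saved under pics/ and viewed, and the job is handed in when it is done.

Besides the shell and the picture viewer there is one more tool, called after ">>>" as name(argument=value, ...), one argument or row to a line, values as JSON. drive_tool: Moves the arm, as the interface text tells. Its arguments: {"type":"object","properties":{"series":{"type":"array","items":{"type":"array","items":{"type":"number"}}},"squeeze":{"type":"number"}},"required":["series"]}

```bash
ls -la; mkdir -p pics; cat > h.py <<'E'
import numpy as np, cv2
from bench import r
from scipy.spatial.transform import Rotation as R
def shot(name,fn):
    d=r.grab_frame(name); cv2.imwrite('pics/'+fn+'.png',d['frame'])
    np.savez('pics/'+fn+'.npz',K=d['intrinsics'],rv=d['rvec'],tv=d['tvec']); return d
def load(fn):
    z=np.load('pics/'+fn+'.npz'); return z['K'],R.from_rotvec(z['rv'].ravel()).as_matrix(),z['tv'].ravel()
def ray(fn,px,fish=False):
    K,Rm,t=load(fn); a=(px[0]-K[0,2])/K[0,0]; b=(px[1]-K[1,2])/K[1,1]
    if fish:
        th=np.hypot(a,b); s=np.sin(th)/th if th>1e-9 else 1; d=np.array([a*s,b*s,np.cos(th)])
    else: d=np.array([a,b,1.])
    return -Rm.T@t, Rm.T@(d/np.linalg.norm(d))
def onz(fn,px,z,fish=False):
    o,d=ray(fn,px,fish); return o+d*(z-o[2])/d[2]
def tri(*obs):
    A=np.zeros((3,3));b=np.zeros(3);L=[]
    for ob in obs:
        o,d=ray(*ob); P=np.eye(3)-np.outer(d,d); A+=P;b+=P@o;L.append((o,d))
    x=np.linalg.solve(A,b); return x,[np.linalg.norm((np.eye(3)-np.outer(d,d))@(x-o)) for o,d in L]
def crop(fn,x0,y0,x1,y1,s,out):
    im=cv2.imread('pics/'+fn+'.png')[y0:y1,x0:x1]; cv2.imwrite('pics/'+out+'.png',cv2.resize(im,None,fx=s,fy=s,interpolation=cv2.INTER_CUBIC))
E
python3 - <<'E'
from h import *
np.set_printoptions(precision=4,suppress=True)
o=r.get_obs()
for k,v in o.items(): print(k,v)
print(R.from_rotvec(o['orientation']).as_matrix())
for n in ['scene','top','wrist']:
    d=shot(n,n+'0'); print(n,d['intrinsics'].ravel(), d['rvec'].ravel(),d['tvec'].ravel(), ray(n+'0',(320,240)))
E
```

```text
total 12
drwxr-xr-x  3 agent agent 4096 Dec  6 19:14 .
drwxr-xr-x 23 root  root  4096 Dec  6 19:14 ..
drwxr-xr-x  2 agent agent 4096 Dec  6 19:14 pics
clock 0.0
joints [ 1.1159  0.4778  0.0223  1.5564 -0.0115  1.1093 -0.0831]
qvel [ 0.0017  0.0007 -0.0013  0.0009 -0.0005 -0.0005  0.0005]
tau [ -0.0009 -59.6448   1.608  -28.1197   0.0126   0.0093  -0.    ]
tcp_pos [ 0.2292 -0.6343  0.2303]
orientation [-0.3566  2.0349 -2.0313]
contact_force [ 0.8443  0.2506 -0.0812]
moment [-0.0244  0.0134  0.0025]
grip_width 0.08541293713116296
[[-0.9405 -0.0007  0.3399]
 [-0.3399  0.0017 -0.9404]
 [ 0.0001 -1.     -0.0018]]
scene [460.8682   0.     316.5211   0.     460.8682 240.1168   0.       0.
   1.    ] [ 0.533  -2.5218  1.4047] [0.5326 0.0759 0.9281] (array([0.1798, 0.9005, 0.5546]), array([ 0.3409, -0.7795, -0.5255]))
top [545.6336   0.     319.4497   0.     545.6336 247.528    0.       0.
   1.    ] [ 1.9989 -2.2193  0.2335] [0.1822 0.5209 1.1313] (array([0.2865, 0.1483, 1.2167]), array([ 0.2243, -0.0204, -0.9743]))
wrist [371.6483   0.     326.1664   0.     371.6483 245.5637   0.       0.
   1.    ] [-2.3824  1.6735  0.2316] [-0.673  -0.0337  0.3791] (array([ 0.2936, -0.6104,  0.3727]), array([-0.2454, -0.0685, -0.967 ]))
```

View pics/scene0.png

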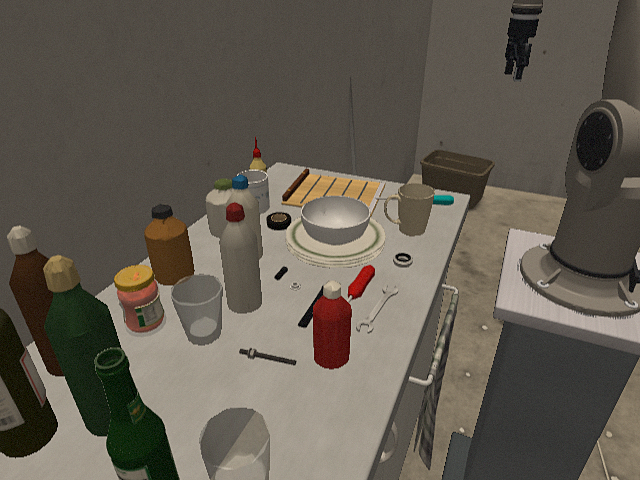

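View pics/top0.png

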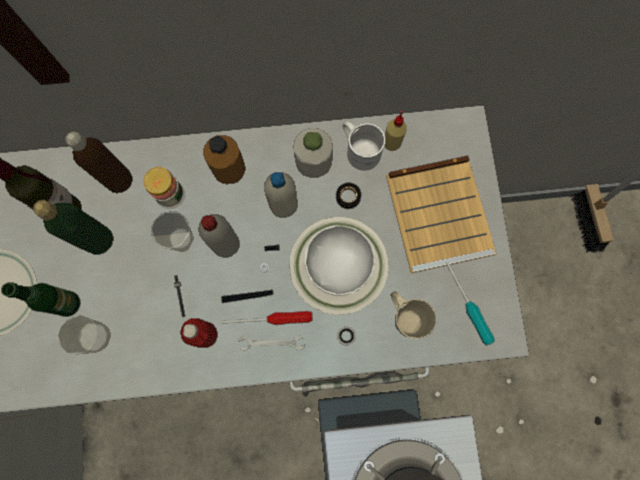

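View pics/wrist0.png

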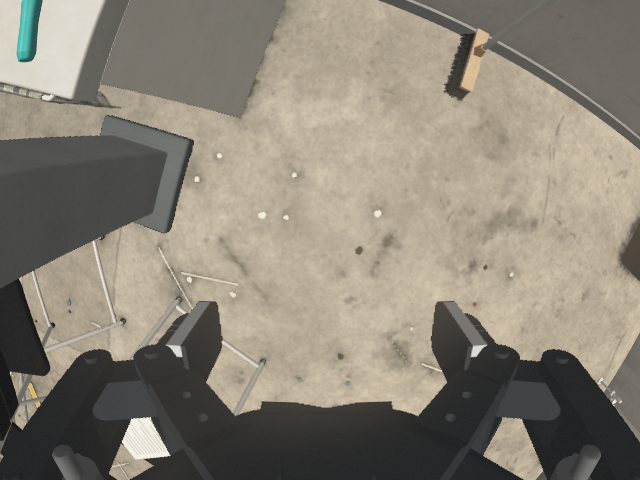

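The top view shows, with right = −y and up = +x:
- axle at (181,297)
- black tyre lever at (247,296)
- red screwdriver at (270,320)
- spanner at (272,343)
- board at (440,215), with the fence on its far side at (428,165)
- teal screwdriver, a decoy, at (480,320)
- red bottle at (198,333), next to the axle

Next I'll look at enlarged crops.

```bash
python3 - <<'E'
from h import *
crop('top0',160,220,330,370,4.5,'c1'); crop('top0',380,140,510,290,4,'c2'); crop('scene0',230,240,420,380,4,'c3'); crop('scene0',260,150,480,270,3.6,'c4')
E
```

```text
(no output)
```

View pics/c1.png

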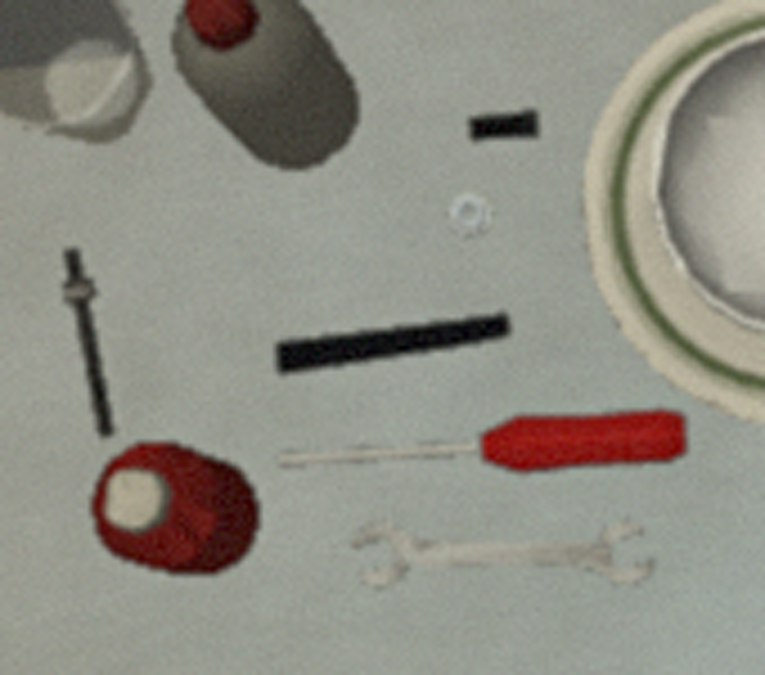

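View pics/c2.png

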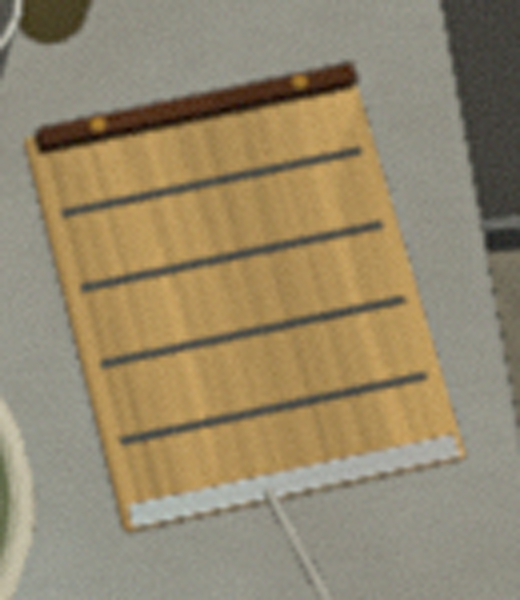

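View pics/c3.png

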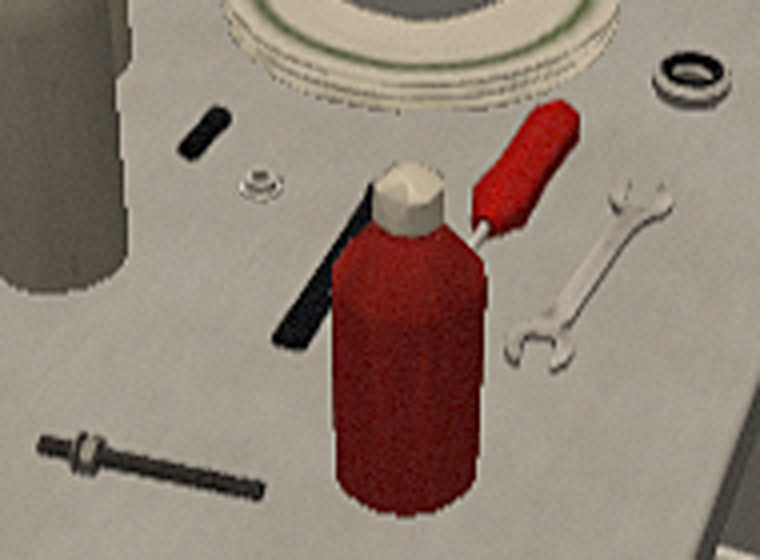

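View pics/c4.png

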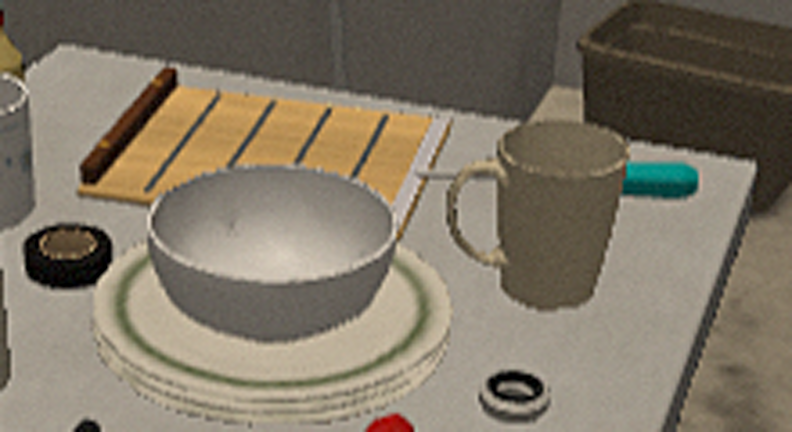

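```bash
cat >> h.py <<'E'
def uc(x0,y0,s,p): return (x0+(p[0]+.5)/s-.5, y0+(p[1]+.5)/s-.5)
E
python3 - <<'E'
from h import *
np.set_printoptions(precision=4,suppress=True)
T=lambda *p: uc(160,220,4.5,p)
B=lambda *p: uc(380,140,4,p)
S=lambda *p: uc(230,240,4,p)
S4=lambda *p: uc(260,150,3.6,p)
def seg(n,a,b,z):
    a=onz('top0',a,z);b=onz('top0',b,z); d=b-a
    print(n,a[:2],b[:2],'mid',((a+b)/2)[:2],'len',np.linalg.norm(d),'ang',np.degrees(np.arctan2(d[1],d[0])))
seg('axle',T(71,249),T(107,436),.0085)
seg('lever',T(278,358),T(509,325),.0055)
seg('sd',T(278,460),T(686,436),.012)
seg('span',T(355,553),T(650,548),.003)
for i,(a,b) in enumerate([((64,213),(360,150)),((83,288),(381,225)),((103,364),(404,299)),((122,440),(426,376))]): seg('line%d'%i,B(*a),B(*b),.008)
seg('fence',B(38,141),B(354,75),.026)
# triangulate
def t(n,a,b): print(n,*tri(('top0',a),('scene0',b)))
t('axle far',T(71,249),S(40,445)); t('axle near',T(107,436),S(263,490)); t('axnut',T(78,290),S(90,453))
t('lever left end',T(278,358),S(291,340))
t('span L',T(375,550),S(535,350)); t('span R',T(627,548),S(637,200))
t('sd end',T(686,436),S(565,115))
t('l0 L',B(64,213),S4(148,190)); t('l0 R',B(360,150),S4(219,93));t('l1R',B(381,225),S4(273,103)); t('l3R',B(426,376),S4(387,117))
t('fence L',B(38,141),S4(90,160)); t('fence R',B(354,75),S4(172,70))
t('teal tip',B(268,493),S4(418,175))
E
```

```text
axle [0.5185 0.4541] [0.4238 0.441 ] mid [0.4712 0.4475] len 0.09564554917490119 ang -172.11855164190249
lever [0.4538 0.3555] [0.4582 0.2403] mid [0.456  0.2979] len 0.11524839327077711 ang -87.79479217857103
sd [0.403  0.3576] [0.3939 0.1584] mid [0.3985 0.258 ] len 0.19942254558033903 ang -92.62400677679508
span [0.355  0.3248] [0.3424 0.1815] mid [0.3487 0.2531] len 0.1438940468197329 ang -95.0088262278851
line0 [ 0.6577 -0.0628] [ 0.6777 -0.2392] mid [ 0.6677 -0.151 ] len 0.17752663106177474 ang -83.551766950333
line1 [ 0.6119 -0.0676] [ 0.6313 -0.2439] mid [ 0.6216 -0.1557] len 0.17729828018499405 ang -83.71868009243865
line2 [ 0.5661 -0.0729] [ 0.5861 -0.2497] mid [ 0.5761 -0.1613] len 0.17794325702234676 ang -83.55278008560552
line3 [ 0.5211 -0.0775] [ 0.5399 -0.2546] mid [ 0.5305 -0.166 ] len 0.17809220445826074 ang -83.93841101937383
fence [ 0.6967 -0.0505] [ 0.7173 -0.2373] mid [ 0.707  -0.1439] len 0.18793129260878313 ang -83.6917110195345
axle far [0.5186 0.4546 0.0057] [np.float64(0.0004909424837197746), np.float64(0.0004909424837199315)]
axle near [0.4236 0.4412 0.0073
[... 613 characters left out ...]
065] [np.float64(0.0009816184272629814), np.float64(0.0009816184272629198)]
l0 R [ 0.6773 -0.2393  0.0079] [np.float64(0.00041589188961524534), np.float64(0.00041589188961525667)]
l1R [ 0.6321 -0.2449  0.0048] [np.float64(0.00016883355828953267), np.float64(0.00016883355828934364)]
l3R [ 0.5399 -0.2558  0.0049] [np.float64(0.0007096581005437473), np.float64(0.0007096581005437329)]
fence L [ 0.6957 -0.0501  0.0288] [np.float64(7.346227398569418e-05), np.float64(7.346227398596062e-05)]
fence R [ 0.7189 -0.239   0.021 ] [np.float64(0.000285295117264142), np.float64(0.00028529511726430745)]
teal tip [ 0.4816 -0.154   0.0119] [np.float64(0.0001230313305918708), np.float64(0.00012303133059168218)]
```

```bash
python3 - <<'E'
from h import *
np.set_printoptions(precision=3,suppress=True)
S=lambda *p: uc(230,240,4,p)
T=lambda *p: uc(160,220,4.5,p)
print('red bottle base front edge',onz('scene0',S(406,515),0),onz('scene0',S(335,490),0),onz('scene0',S(483,490),0))
print('cap',tri(('top0',T(132,497)),('scene0',S(408,185))))
print('mug rim',tri(('top0',(414,318)),('scene0',(416,192))), onz('top0',(433,318),.09),onz('top0',(412,300),.09),'handle',onz('top0',(394,294),.07))
print('bowl rim R',onz('top0',(374,262),.08),onz('top0',(340,225),.08))
print('glass base front',onz('scene0',(203,342),0),'rim', tri(('top0',(158,232)),('scene0',(198,285))))
print('greybottle cap', tri(('top0',(208,222)),('scene0',(236,210))),onz('scene0',(242,313),0))
print('teal',onz('top0',(491,341),.015),onz('top0',(470,302),.015))
print('nut',onz('top0',T(469,213),.005),'ad',onz('top0',T(503,126),.007))
E
```

```text
red bottle base front edge [0.369 0.424 0.   ] [0.4   0.423 0.   ] [0.346 0.399 0.   ]
cap (array([0.381, 0.399, 0.142]), [np.float64(0.000297040319946097), np.float64(0.0002970403199460323)])
mug rim (array([ 0.36 , -0.049,  0.1  ]), [np.float64(0.001226521288630145), np.float64(0.0012265212886300356)]) [ 0.358 -0.089  0.09 ] [ 0.399 -0.051  0.09 ] handle [ 0.418 -0.019  0.07 ]
bowl rim R [0.489 0.016 0.08 ] [0.577 0.078 0.08 ]
glass base front [0.589 0.457 0.   ] rim (array([0.586, 0.455, 0.121]), [np.float64(0.004585886597875004), np.float64(0.004585886597874979)])
greybottle cap (array([0.579, 0.338, 0.196]), [np.float64(0.0009706125245435512), np.float64(0.0009706125245435496)]) [0.568 0.367 0.   ]
teal [ 0.301 -0.222  0.015] [ 0.389 -0.191  0.015]
nut [0.517 0.255 0.005] ad [0.559 0.235 0.007]
```

```bash
python3 - <<'E'
from h import *
crop('top0',140,190,250,320,5,'c5'); crop('scene0',150,190,280,370,3.3,'c6');crop('scene0',480,0,570,90,6,'c7')
a=cv2.imread('pics/c5.png');b=cv2.imread('pics/c6.png');
E
```

```text
(no output)
```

View pics/c5.png

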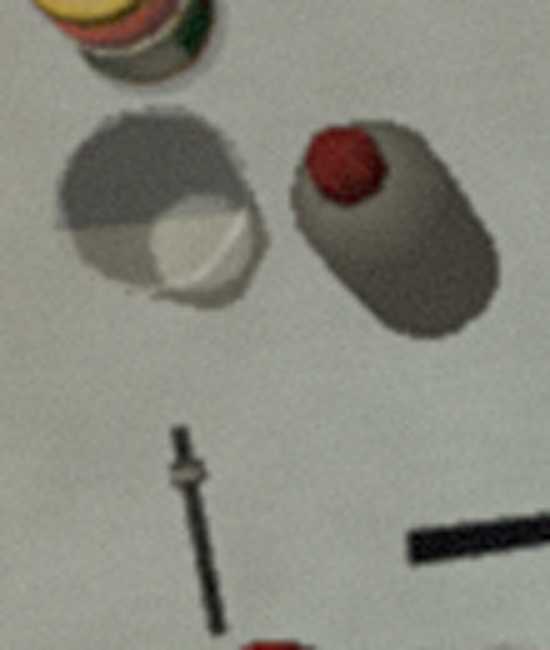

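View pics/c6.png

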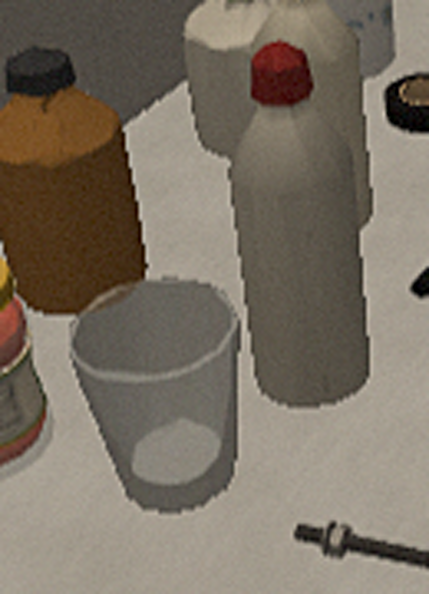

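View pics/c7.png

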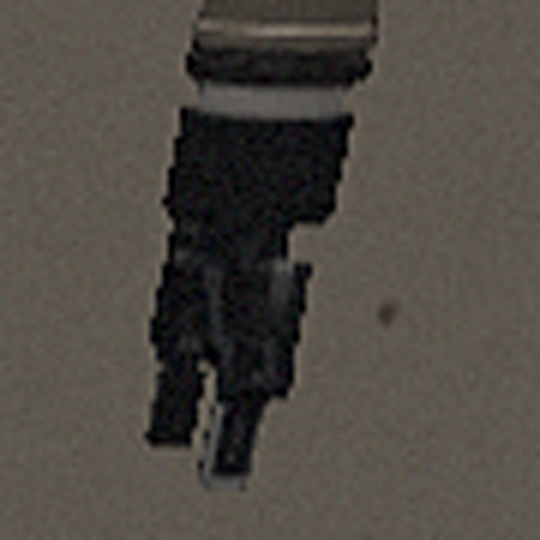

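```bash
cat > plan.py <<'E'
import sys
from h import *
def plan(x,y,z,a,o=None):
    o=o or r.get_obs(); R0=R.from_rotvec(o['orientation']); a=np.radians(a); c,s=np.cos(a),np.sin(a)
    Rt=R.from_matrix(np.array([[c,0,-s],[s,0,c],[0,-1,0]]))
    sh=R0.inv().apply(np.array([x,y,z])-o['tcp_pos'])*1000
    w=np.degrees((R0.inv()*Rt).as_rotvec())
    return sh,w
if __name__=='__main__':
    o=r.get_obs(); v=[float(q) for q in sys.argv[1:]]
    np.set_printoptions(precision=2,suppress=True)
    M=R.from_rotvec(o['orientation']).as_matrix()
    print('t',o['clock'],'tcp',o['tcp_pos']*1000,'yaw',np.degrees(np.arctan2(M[1,0],M[0,0])),'F',np.array(o['contact_force']),'g',o['grip_width']*1000)
    print('q',np.array(o['joints']))
    for i in range(0,len(v),4):
        sh,w=plan(*v[i:i+4],o=o); print('row',np.round(sh,1),np.round(w,1),'dist',np.linalg.norm(sh))
E
python3 plan.py 0.47 -0.45 0.27 -140  0.6 -0.1 0.28 -110
```

```text
t 0.15 tcp [ 229.26 -634.38  230.53] yaw -160.12878838799793 F [-0.3  -0.05 -0.74] g 85.68927815540181
q [ 1.12  0.48  0.02  1.56 -0.01  1.11 -0.08]
row [-289.1  -39.4  -91.6] [  0.1 -20.1  -0. ] dist 305.7947508916333
row [-530.3  -49.  -376.6] [  0.1 -50.1  -0. ] dist 652.2736503852223
```

>>> drive_tool(
  series=[
    [-280, -40, -90, 0, -20, 0, 40],
    [-280, -40, -90, 0, -20, 0, 40],
    [-280, -40, -90, 0, -20, 0, 40],
    [-280, -40, -90, 0, -20, 0, 40],
    [-280, -40, -90, 0, -20, 0, 40],
  ],
)

```text
clock: 0.65
tcp_pos: [0.4265, -0.4816, 0.2645]
orientation: [-0.66, 1.82, -1.817]
contact_force: [0.6, -0.7, -0.2]
grip_width: 0.0403
```

```bash
python3 plan.py 0.6 -0.1 0.28 -110 .4 .25 .2 -95
```

```text
t 0.65 tcp [ 426.46 -481.6   264.52] yaw -140.13877062807197 F [ 0.62 -0.72 -0.22] g 40.312557477321036
q [ 0.84  0.4  -0.12  1.59  0.05  1.15 -0.17]
row [-377.8  -15.  -181.7] [  0.1 -30.1  -0. ] dist 419.4874012754691
row [-448.6   65.7 -578.4] [  0.1 -45.1  -0.1] dist 734.9122506191089
```

>>> drive_tool(
  series=[
    [-378, -15, -182, 0, -30, 0, 40],
    [-378, -15, -182, 0, -30, 0, 40],
    [-378, -15, -182, 0, -30, 0, 40],
    [-378, -15, -182, 0, -30, 0, 40],
    [-378, -15, -182, 0, -30, 0, 40],
  ],
)

```text
clock: 1.15
tcp_pos: [0.5292, -0.2539, 0.2736]
orientation: [-1.023, 1.464, -1.46]
contact_force: [0.3, -1.0, -0.4]
grip_width: 0.0402
```

```bash
python3 plan.py 0.6 0.05 0.28 -100 .4 .25 .2 -95
```

```text
t 1.15 tcp [ 529.16 -253.87  273.61] yaw -110.03186826972875 F [ 0.33 -1.   -0.39] g 40.191076730633704
q [ 0.6   0.32 -0.32  1.7   0.11  1.14 -0.1 ]
row [-309.8   -6.   -37.5] [  0.1 -10.   -0.1] dist 312.0882729688665
row [-429.1   74.5 -293.8] [  0.1 -15.   -0.1] dist 525.3454518352921
```

>>> drive_tool(
  series=[
    [-310, -6, -38, 0, -10, 0, 40],
    [-310, -6, -38, 0, -10, 0, 40],
    [-310, -6, -38, 0, -10, 0, 40],
    [-310, -6, -38, 0, -10, 0, 40],
    [-310, -6, -38, 0, -10, 0, 40],
  ],
)

```text
clock: 1.65
tcp_pos: [0.5852, -0.0104, 0.2786]
orientation: [-1.121, 1.339, -1.336]
contact_force: [0.4, -0.8, 0.1]
grip_width: 0.0402
```

```bash
python3 plan.py  .43 .27 .2 -95
```

```text
t 1.65 tcp [585.16 -10.4  278.65] yaw -100.05195963295739 F [ 0.43 -0.78  0.05] g 40.18054105229959
q [ 0.28  0.33 -0.46  1.69  0.16  1.16 -0.4 ]
row [-248.9   79.2 -201.6] [ 0.1 -5.1 -0.1] dist 329.9769728818503
```

>>> drive_tool(
  series=[
    [-250, 80, -200, 0, -5, 0, 40],
    [-250, 80, -200, 0, -5, 0, 40],
    [-250, 80, -200, 0, -5, 0, 40],
    [-250, 80, -200, 0, -5, 0, 40],
    [-250, 80, -200, 0, -5, 0, 40],
  ],
)

```text
clock: 2.15
tcp_pos: [0.4683, 0.2024, 0.2183]
orientation: [-1.166, 1.276, -1.273]
contact_force: [0.6, 0.3, -0.3]
grip_width: 0.0397
```

```bash
python3 plan.py  .37 .253 .15 -95 .349 .253 .1 -95
```

```text
t 2.15 tcp [468.29 202.42 218.31] yaw -95.08117113058282 F [ 0.61  0.3  -0.33] g 39.67854338327432
q [-0.02  0.28 -0.6   1.93  0.18  0.99 -0.79]
row [ -41.6   68.5 -102.3] [ 0.1 -0.1 -0.1] dist 129.9485172744402
row [ -39.7  118.5 -123.2] [ 0.1 -0.1 -0.1] dist 175.46304026559665
```

>>> drive_tool(
  series=[
    [-40, 70, -105, 0, 0, 0, 40],
    [-40, 90, -123, 0, 0, 0, 40],
    [-40, 90, -123, 0, 0, 0, 40],
    [-40, 90, -123, 0, 0, 0, 40],
  ],
)

```text
clock: 2.55
tcp_pos: [0.3435, 0.253, 0.1259]
orientation: [-1.175, 1.273, -1.269]
contact_force: [0.0, -0.4, 0.8]
grip_width: 0.0402
```

```bash
python3 plan.py  .349 .253 .05 -95; python3 -c "
from h import *
shot('wrist','w1')"
```

```text
t 2.55 tcp [343.48 252.97 125.86] yaw -94.73831641022045 F [ 0.01 -0.37  0.82] g 40.24877101323762
q [-0.21  0.29 -0.65  2.18  0.25  0.75 -1.1 ]
row [-0.7 75.8  6. ] [0.4 0.3 0.2] dist 76.0585269475269
```

View pics/w1.png

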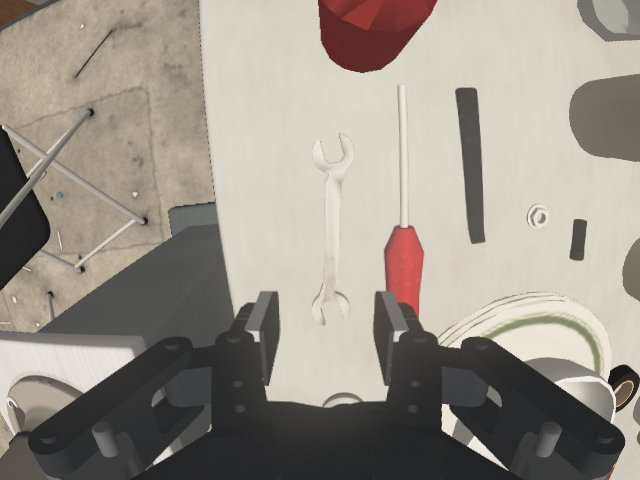

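The wrist view shows the spanner at (332,150)–(331,320), the red screwdriver at (403,90)–(403,300), the lever at (470,165), and the nut at (538,216). All of these agree with the top view.

```bash
python3 - <<'E'
from h import *
np.set_printoptions(precision=4,suppress=True)
def P(px,z): return onz('w1',px,z,True)
def seg(n,a,b,z):
    a=P(a,z);b=P(b,z);d=b-a; print(n,a[:2],b[:2],'mid',((a+b)/2)[:2],np.linalg.norm(d),np.degrees(np.arctan2(d[1],d[0])))
seg('span ends',(332,135),(332,321),.004)
seg('shank',(333.5,185),(331,285),.004)
seg('lever',(467,88),(477.5,242),.008)
print(P((402,86),.01), P((404,228),.015)); print('nut',P((538,216),.004))
E
```

```text
span ends [0.3533 0.328 ] [0.3419 0.1858] mid [0.3476 0.2569] 0.1426405870626944 -94.5785760409553
shank [0.3514 0.2924] [0.3435 0.2167] mid [0.3475 0.2546] 0.07606675029786797 -95.94996240152912
lever [0.4533 0.3582] [0.4583 0.2427] mid [0.4558 0.3004] 0.1156644591181866 -87.51545137252614
[0.4043 0.3595 0.01  ] [0.3988 0.2596 0.015 ]
nut [0.5151 0.2589 0.004 ]
```

```bash
python3 plan.py  .348 .2545 .04 -95 .348 .2545 .0015 -95
```

```text
t 2.6 tcp [344.86 253.16 126.41] yaw -94.78074033393814 F [-0.56  0.26 -0.14] g 40.43822082805044
q [-0.21  0.29 -0.65  2.18  0.25  0.75 -1.1 ]
row [-1.8 86.4  3.5] [0.3 0.2 0.1] dist 86.47613987355743
row [ -1.9 124.9   3.7] [0.3 0.2 0.1] dist 124.95532709275464
```

>>> drive_tool(
  series=[
    [-2, 45, 3, 0, 0, 0, 36],
    [-2, 86, 3, 0, 0, 0, 36],
    [-2, 105, 3, 0, 0, 0, 36],
    [-2, 117, 3, 0, 0, 0, 36],
  ],
  squeeze=50,
)

```text
clock: 3.0
tcp_pos: [0.3484, 0.2542, 0.0082]
orientation: [-1.174, 1.274, -1.271]
contact_force: [-0.2, 0.1, 0.1]
grip_width: 0.0364
```

```bash
python3 plan.py  .348 .2545 .0015 -95
```

```text
t 3.0 tcp [348.36 254.15   8.19] yaw -94.85912846348718 F [-0.21  0.15  0.15] g 36.35422587117188
q [-0.36  0.51 -0.49  2.25  0.5   0.49 -1.33]
row [-0.3  6.7 -0.4] [0.3 0.1 0.2] dist 6.710340422042306
```

>>> drive_tool(
  series=[
    [0, 6, 0, 0, 0, 0, 36],
    [0, 6, 0, 0, 0, 0, 20],
    [0, 6, 0, 0, 0, 0, 5],
    [0, 6, 0, 0, 0, 0, 5],
    [0, 6, 0, 0, 0, 0, 5],
  ],
  squeeze=50,
)

```text
clock: 3.5
tcp_pos: [0.349, 0.2545, 0.003]
orientation: [-1.172, 1.274, -1.271]
contact_force: [-0.5, -1.2, 4.4]
grip_width: 0.008
```

```bash
python3 plan.py  .348 .2545 .0015 -95
```

```text
t 3.5 tcp [349.05 254.49   3.01] yaw -94.87758489340773 F [-0.51 -1.19  4.38] g 7.974265471275284
q [-0.37  0.52 -0.48  2.25  0.52  0.48 -1.34]
row [ 0.1  1.5 -1. ] [0.2 0.1 0.1] dist 1.8381709238266064
```

>>> drive_tool(
  series=[
    [0, 0, 0, 0, 0, 0, 5],
    [0, 0, 0, 0, 0, 0, 5],
    [0, 0, 0, 0, 0, 0, 5],
  ],
)

```text
clock: 3.8
tcp_pos: [0.349, 0.2545, 0.0031]
orientation: [-1.172, 1.274, -1.271]
contact_force: [0.9, -0.1, -0.2]
grip_width: 0.0083
```

```bash
python3 -c "
from h import *
shot('wrist','w2'); crop('w2',220,80,450,480,2,'w2c')"
```

```text
(no output)
```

View pics/w2c.png

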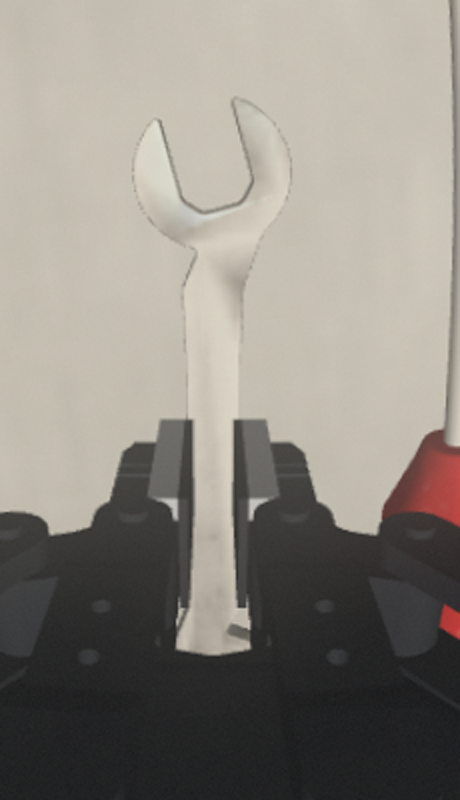

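>>> drive_tool(
  series=[
    [0, -10, 0, 0, 0, 0, 5],
    [0, -30, 0, 0, 0, 0, 5],
    [0, -60, 0, 0, 0, 0, 5],
    [0, -100, 0, 0, 0, 0, 5],
  ],
)

```text
clock: 4.25
tcp_pos: [0.3482, 0.2539, 0.1036]
orientation: [-1.176, 1.275, -1.27]
contact_force: [0.3, 0.5, -0.4]
grip_width: 0.0081
```

```bash
python3 plan.py  .57 .0 .26 -84 ;python3 -c "
from h import *
shot('wrist','w3'); crop('w3',220,80,450,480,1.5,'w3c')"
```

```text
t 4.25 tcp [348.2  253.92 103.64] yaw -94.83471780809496 F [ 0.27  0.5  -0.38] g 8.144929116590273
q [-0.22  0.34 -0.64  2.19  0.3   0.71 -1.15]
row [ 234.9 -157.2  241.3] [  0.4 -10.8   0.2] dist 371.6445540187305
```

View pics/w3c.png

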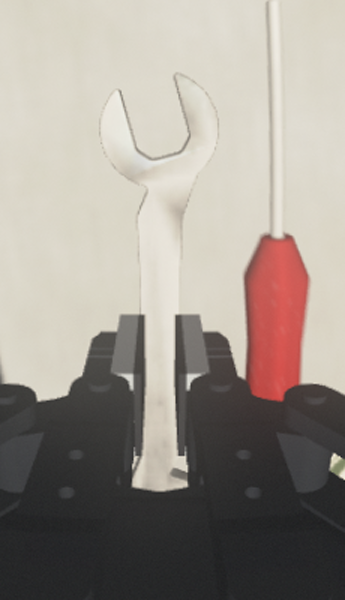

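>>> drive_tool(
  series=[
    [0, -50, 0, 0, 0, 0, 5],
    [40, -90, 40, 0, -3, 0, 5],
    [80, -130, 75, 0, -5, 0, 5],
    [110, -157, 115, 0, -8, 0, 5],
    [145, -157, 150, 0, -11, 0, 5],
  ],
)

```text
clock: 4.8
tcp_pos: [0.4626, 0.129, 0.2586]
orientation: [-1.255, 1.124, -1.127]
contact_force: [1.1, 1.5, -0.4]
grip_width: 0.0081
```

```bash
python3 plan.py  .576 -.161 .15 -83.7 
```

```text
t 4.8 tcp [462.58 129.05 258.64] yaw -83.56536423540527 F [ 1.14  1.51 -0.45] g 8.052647561431145
q [ 0.16  0.18 -0.63  1.94  0.12  1.05 -0.4 ]
row [301.2 108.4  79.6] [-0.3  0.1 -0.1] dist 329.84028125683477
```

>>> drive_tool(
  series=[
    [48, 0, 12, 0, 0, 0, 5],
    [96, 0, 25, 0, 0, 0, 5],
    [144, 0, 38, 0, 0, 0, 5],
    [192, 10, 51, 0, 0, 0, 5],
    [235, 30, 62, 0, 0, 0, 5],
  ],
)

```text
clock: 5.3
tcp_pos: [0.5521, -0.0998, 0.2302]
orientation: [-1.252, 1.121, -1.13]
contact_force: [0.4, -0.2, -0.5]
grip_width: 0.0084
```

```bash
python3 plan.py  .576 -.161 .13 -83.7 
```

```text
t 5.3 tcp [552.06 -99.79 230.22] yaw -83.60278635560846 F [ 0.4  -0.23 -0.46] g 8.37955869896336
q [ 0.44  0.32 -0.46  1.81  0.16  1.03  0.03]
row [ 63.6 100.3  16.1] [-0.5  0.1 -0.1] dist 119.85353346701221
```

>>> drive_tool(
  series=[
    [30, 30, 8, 0, 0, 0, 5],
    [64, 60, 16, 0, 0, 0, 5],
    [64, 95, 16, 0, 0, 0, 5],
    [64, 95, 16, 0, 0, 0, 5],
  ],
)

```text
clock: 5.7
tcp_pos: [0.5721, -0.1618, 0.131]
orientation: [-1.256, 1.13, -1.124]
contact_force: [-2.2, 0.1, -1.0]
grip_width: 0.0081
```

```bash
python3 plan.py  .576 -.161 .1 -83.7;python3 -c "
from h import *
shot('wrist','w4'); "
```

```text
t 5.7 tcp [ 572.11 -161.76  130.98] yaw -83.69192883212999 F [-2.23  0.07 -1.05] g 8.136277008426708
q [ 0.48  0.49 -0.4   1.82  0.23  0.88  0.08]
row [-0.2 31.   3.9] [-0.   0.  -0.3] dist 31.231608546164612
```

View pics/w4.png

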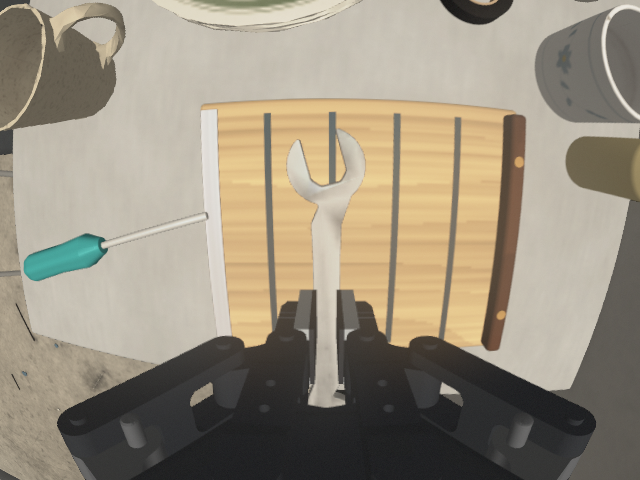

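The wrist view over the board shows:
- strip at x≈210, fence at x≈510
- lines at x≈268, 332, 397 and 458
- teal decoy's tip at (207,215), beside the strip
- spanner held, with its head at (330,165)

```bash
python3 - <<'E'
from h import *
np.set_printoptions(precision=4,suppress=True)
def P(px,z=.008): return onz('w4',px,z,True)
for n,a,b in [('l3',(267.5,114),(273,335)),('l1',(397,114),(391,330)),('l0',(458,118),(447,330)),('fence',(514,116),(492,350))]:
    z=.026 if n=='fence' else .008
    p,q=P(a,z),P(b,z); d=q-p; u=d/np.linalg.norm(d); print(n,p[:2],q[:2],np.degrees(np.arctan2(d[1],d[0])),'mid from L',(p+u*.09)[:2])
print('l2',P((332.5,113)))
# 2-view height check of line end and spanner head plane
T=lambda *p: uc(380,140,4,p)
for a,b in [((122,440),(267.5,114)),((83,288),(397,114)),((64,213),(458,118))]:
    print(tri(('top0',T(*a)),('w4',b,True)))
print('teal tip',tri(('top0',T(268,493)),('w4',(207,216),True)))
E
```

```text
l3 [ 0.5212 -0.0744] [ 0.5381 -0.2458] -84.36120747912396 mid from L [ 0.53  -0.164]
l1 [ 0.6125 -0.0641] [ 0.6332 -0.231 ] -82.93134147151055 mid from L [ 0.6235 -0.1534]
l0 [ 0.6585 -0.0591] [ 0.6815 -0.2278] -82.21166835231138 mid from L [ 0.6707 -0.1483]
fence [ 0.6955 -0.051 ] [ 0.7197 -0.2357] -82.53744720186546 mid from L [ 0.7072 -0.1402]
l2 [ 0.5669 -0.0695  0.008 ]
(array([ 0.5211, -0.0757,  0.012 ]), [np.float64(0.001256020991900976), np.float64(0.0012560209919009744)])
(array([ 0.6098, -0.0655,  0.0187]), [np.float64(0.000775822591818132), np.float64(0.0007758225918182046)])
(array([ 0.6541, -0.0607,  0.0201]), [np.float64(7.773439222890257e-05), np.float64(7.773439222876359e-05)])
teal tip (array([ 0.482 , -0.1533,  0.0103]), [np.float64(0.0010200228212696178), np.float64(0.001020022821269614)])
```

```bash
python3 plan.py  .576 -.1608 .05 -83.6 .576 -.1608 .015 -83.6
```

```text
t 5.75 tcp [ 573.93 -160.67  133.79] yaw -83.58339113550792 F [-0.05  1.63  0.67] g 8.178246711427875
q [ 0.48  0.49 -0.4   1.82  0.23  0.88  0.08]
row [ 0.7 83.8  1.7] [-0.2  0.  -0.2] dist 83.81413674437229
row [  0.8 118.8   1.6] [-0.2  0.  -0.2] dist 118.80656049266452
```

>>> drive_tool(
  series=[
    [1, 45, 2, 0, 0, 0, 5],
    [1, 84, 2, 0, 0, 0, 5],
    [1, 105, 2, 0, 0, 0, 5],
    [1, 116, 2, 0, 0, 0, 5],
    [1, 118, 2, 0, 0, 0, 5],
  ],
)

```text
clock: 6.25
tcp_pos: [0.5771, -0.16, 0.0167]
orientation: [-1.254, 1.124, -1.124]
contact_force: [-0.2, 0.5, -0.8]
grip_width: 0.0083
```

```bash
python3 plan.py   .576 -.1608 .0115 -83.6
```

```text
t 6.25 tcp [ 577.15 -160.04   16.71] yaw -83.5105086150272 F [-0.16  0.46 -0.81] g 8.2815377724925
q [ 0.43  0.65 -0.34  1.87  0.33  0.67  0.01]
row [ 0.6  5.2 -1.3] [-0.3  0.1 -0.2] dist 5.388093941720271
```

Lower to contact, then open just enough to release and lift.

>>> drive_tool(
  series=[
    [1, 4, -1, 0, 0, 0, 5],
    [1, 6, -1, 0, 0, 0, 5],
    [1, 6, -1, 0, 0, 0, 5],
  ],
)

```text
clock: 6.55
tcp_pos: [0.577, -0.1612, 0.0117]
orientation: [-1.253, 1.123, -1.126]
contact_force: [0.5, 0.4, -1.4]
grip_width: 0.0084
```

>>> drive_tool(
  series=[
    [0, 0, 0, 0, 0, 0, 15],
    [0, 0, 0, 0, 0, 0, 24],
    [0, 0, 0, 0, 0, 0, 24],
  ],
)

```text
clock: 6.85
tcp_pos: [0.5772, -0.1613, 0.0121]
orientation: [-1.253, 1.122, -1.126]
contact_force: [-1.0, 0.0, 0.2]
grip_width: 0.024
```

>>> drive_tool(
  series=[
    [0, -15, 0, 0, 0, 0, 24],
    [0, -50, 0, 0, 0, 0, 24],
    [0, -100, 0, 0, 0, 0, 40],
    [0, -125, 0, 0, 0, 0, 40],
    [0, -125, 0, 0, 0, 0, 40],
  ],
)

```text
clock: 7.35
tcp_pos: [0.5795, -0.1623, 0.1428]
orientation: [-1.249, 1.115, -1.132]
contact_force: [0.2, 0.9, -0.5]
grip_width: 0.0397
```

```bash
python3 plan.py .5 .1 .25 -90;python3 -c "
from h import *
shot('wrist','w5');shot('top','t5');crop('t5',380,140,510,290,4,'t5c') "
```

```text
t 7.35 tcp [ 579.48 -162.28  142.83] yaw -83.52430331298942 F [ 0.16  0.93 -0.49] g 39.72795388063359
q [ 0.48  0.48 -0.41  1.81  0.23  0.89  0.08]
row [-269.6 -107.9  -47.7] [-0.9  6.5 -0.1] dist 294.26412338898575
```

View pics/w5.png

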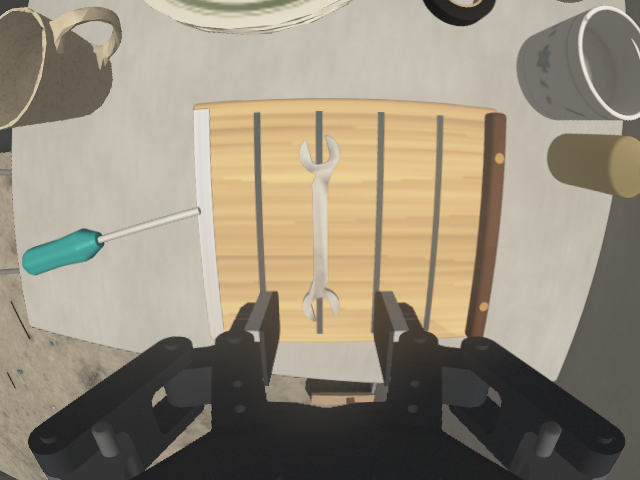

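Spanner lies along line 2: its ends are at rows 136 and 319, the line's at 112 and 333, so it is centred. Next is the screwdriver.

>>> drive_tool(
  series=[
    [-20, -40, 0, 0, 0, 0, 46],
    [-65, -75, -10, 0, 1, 0, 46],
    [-113, -95, -20, 0, 2, 0, 46],
    [-161, -105, -30, 0, 4, 0, 46],
    [-209, -105, -38, 0, 6, 0, 46],
  ],
)

```text
clock: 7.95
tcp_pos: [0.5162, 0.0338, 0.2439]
orientation: [-1.203, 1.2, -1.207]
contact_force: [1.3, 1.2, 0.4]
grip_width: 0.0456
```

```bash
python3 plan.py .397 .2238 .15 -92.6
```

```text
t 7.95 tcp [516.22  33.83 243.86] yaw -89.66297369200103 F [1.3  1.19 0.42] g 45.60166233085373
q [ 0.26  0.24 -0.52  1.89  0.14  1.03 -0.31]
row [-190.4   93.4 -119. ] [-0.5  2.9 -0.2] dist 243.1318071549828
```

>>> drive_tool(
  series=[
    [-40, 0, -25, 0, 0, 0, 46],
    [-80, 0, -50, 0, 1, 0, 46],
    [-120, 20, -75, 0, 2, 0, 46],
    [-158, 40, -97, 0, 3, 0, 46],
    [-190, 60, -119, 0, 3, 0, 46],
  ],
)

```text
clock: 8.45
tcp_pos: [0.3946, 0.2247, 0.1821]
orientation: [-1.179, 1.239, -1.244]
contact_force: [-0.3, -0.2, -0.3]
grip_width: 0.0461
```

```bash
python3 plan.py .397 .2238 .06 -92.6 .397 .2238 .004 -92.6;python3 -c "
from h import *
shot('wrist','w6')"
```

```text
t 8.45 tcp [394.65 224.71 182.06] yaw -92.62772838661041 F [-0.31 -0.17 -0.31] g 46.090417785573784
q [-0.07  0.23 -0.66  2.09  0.19  0.87 -0.88]
row [  1.2 122.1   1.4] [-0.4 -0.  -0.2] dist 122.0869342898198
row [  1.4 178.1   1. ] [-0.4 -0.  -0.2] dist 178.0787345703021
```

View pics/w6.png

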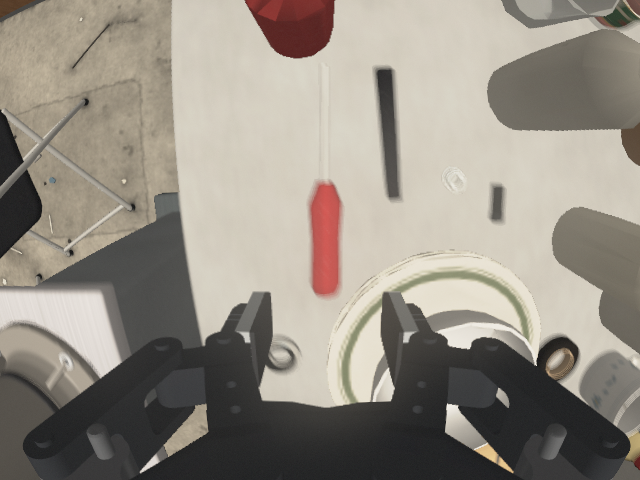

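>>> drive_tool(
  series=[
    [1, 48, 1, 0, 0, 0, 46],
    [1, 96, 1, 0, 0, 0, 46],
    [1, 135, 1, 0, 0, 0, 46],
    [1, 160, 1, 0, 0, 0, 46],
    [1, 175, 1, 0, 0, 0, 46],
  ],
)

```text
clock: 9.0
tcp_pos: [0.3885, 0.2269, 0.0015]
orientation: [-1.193, 1.239, -1.235]
contact_force: [0.1, -0.5, -0.1]
grip_width: 0.0467
```

```bash
python3 plan.py .397 .2238 .004 -92.6
```

```text
t 9.0 tcp [388.46 226.92   1.48] yaw -92.1453123888901 F [ 0.09 -0.48 -0.07] g 46.73117042871568
q [-0.27  0.54 -0.48  2.21  0.51  0.5  -1.18]
row [ 2.8 -2.5  8.6] [ 0.2  0.5 -0. ] dist 9.429881266307293
```

>>> drive_tool(
  series=[
    [3, -2, 8.5, 0, 0.5, 0, 46],
    [3, -2, 8.5, 0, 0.5, 0, 46],
  ],
)

```text
clock: 9.2
tcp_pos: [0.3974, 0.2225, 0.0031]
orientation: [-1.19, 1.247, -1.243]
contact_force: [0.7, -0.3, 0.9]
grip_width: 0.0459
```

>>> drive_tool(
  series=[
    [0, 0, 0, 0, 0, 0, 35],
    [0, 0, 0, 0, 0, 0, 15],
    [0, 0, 0, 0, 0, 0, 15],
    [0, 0, 0, 0, 0, 0, 15],
    [0, 0, 0, 0, 0, 0, 15],
  ],
  squeeze=60,
)

```text
clock: 9.7
tcp_pos: [0.3982, 0.2226, 0.004]
orientation: [-1.188, 1.246, -1.244]
contact_force: [0.5, -1.4, 7.3]
grip_width: 0.0269
```

```bash
python3 plan.py .397 .2238 .004 -92.6;python3 -c "
from h import *
shot('wrist','w7')"
```

```text
t 9.7 tcp [398.23 222.56   4.04] yaw -92.76632178928286 F [ 0.54 -1.41  7.26] g 26.91661921364858
q [-0.25  0.54 -0.48  2.19  0.51  0.51 -1.16]
row [-1.2  0.  -1.3] [ 0.1 -0.2  0. ] dist 1.7484986015131505
```

View pics/w7.png

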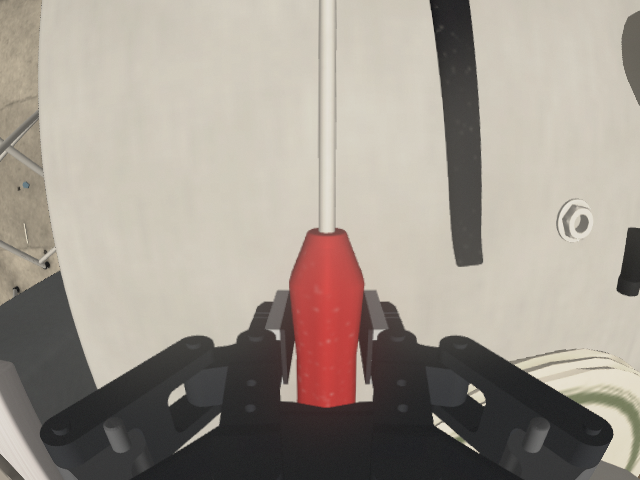

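>>> drive_tool(
  series=[
    [0, -10, 0, 0, 0, 0, 15],
    [0, -30, 0, 0, 0, 0, 15],
    [0, -65, 0, 0, 0, 0, 15],
    [0, -110, 0, 0, 0, 0, 15],
    [0, -155, 0, 0, 0, 0, 15],
  ],
)

```text
clock: 10.25
tcp_pos: [0.3976, 0.2225, 0.161]
orientation: [-1.189, 1.246, -1.243]
contact_force: [1.7, -0.4, -0.1]
grip_width: 0.0266
```

>>> drive_tool(
  series=[
    [15, -45, 10, 0, -1, 0, 15],
    [50, -75, 40, 0, -2, 0, 15],
    [90, -85, 70, 0, -4, 0, 15],
    [130, -85, 95, 0, -6, 0, 15],
    [175, -85, 112, 0, -9, 0, 15],
  ],
)

```text
clock: 10.75
tcp_pos: [0.5025, 0.0422, 0.2475]
orientation: [-1.26, 1.126, -1.125]
contact_force: [0.9, 0.2, -1.9]
grip_width: 0.0268
```

```bash
python3 plan.py .534 -.2008 .2 -83.7
```

```text
t 10.75 tcp [502.5   42.16 247.53] yaw -83.54398733771518 F [ 0.88  0.25 -1.93] g 26.78384539150623
q [ 0.3   0.23 -0.58  1.91  0.14  1.05 -0.23]
row [245.   47.4   4. ] [ 0.   0.2 -0. ] dist 249.56078837291227
```

>>> drive_tool(
  series=[
    [48, 0, 0, 0, 0, 0, 15],
    [96, 0, 0, 0, 0, 0, 15],
    [144, 0, 2, 0, 0, 0, 15],
    [192, 20, 4, 0, 0, 0, 15],
    [240, 30, 4, 0, 0, 0, 15],
  ],
)

```text
clock: 11.25
tcp_pos: [0.5329, -0.1959, 0.2177]
orientation: [-1.26, 1.125, -1.124]
contact_force: [2.1, -0.1, -0.5]
grip_width: 0.0268
```

```bash
python3 plan.py .534 -.2008 .08 -83.7
```

```text
t 11.25 tcp [ 532.87 -195.94  217.69] yaw -83.4682618702786 F [ 2.06 -0.05 -0.53] g 26.760600127100144
q [ 0.59  0.35 -0.44  1.81  0.17  1.02  0.2 ]
row [  5.1 137.7   0.6] [-0.   0.2 -0. ] dist 137.7812189832212
```

>>> drive_tool(
  series=[
    [5, 45, 1, 0, 0, 0, 15],
    [5, 90, 1, 0, 0, 0, 15],
    [5, 137, 1, 0, 0, 0, 15],
    [5, 137, 1, 0, 0, 0, 15],
  ],
)

```text
clock: 11.65
tcp_pos: [0.5293, -0.1993, 0.0756]
orientation: [-1.265, 1.135, -1.115]
contact_force: [-1.2, 0.5, -0.9]
grip_width: 0.0269
```

```bash
python3 plan.py .534 -.2008 .03 -83.7  .534 -.2008 .0125 -83.7;python3 -c "
from h import *
shot('wrist','w8')"
```

```text
t 11.65 tcp [ 529.34 -199.29   75.61] yaw -83.45109448166703 F [-1.21  0.49 -0.88] g 26.930537263895097
q [ 0.55  0.53 -0.39  1.91  0.28  0.76  0.12]
row [ 2.3 45.6  4.9] [ 0.6  0.3 -0.4] dist 45.876529191441065
row [ 2.4 63.1  5.1] [ 0.6  0.3 -0.4] dist 63.30402344703353
```

View pics/w8.png

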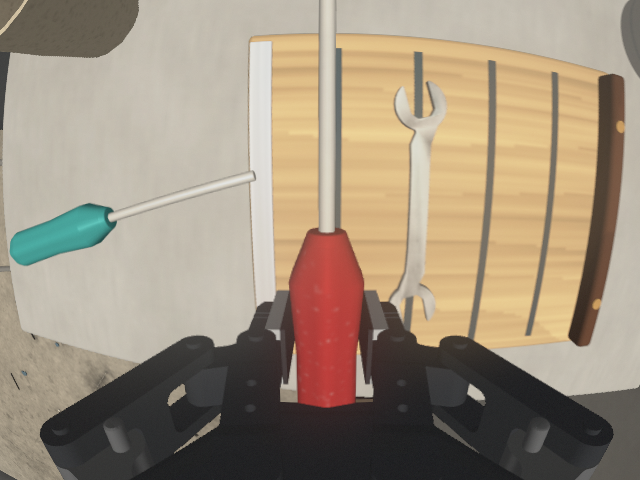

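>>> drive_tool(
  series=[
    [2, 20, 4.5, 0.5, 0, -0.4, 15],
    [2, 40, 4.5, 0.5, 0, -0.4, 15],
    [2, 52, 4.5, 0.5, 0, -0.4, 15],
    [2, 52, 4.5, 0.5, 0, -0.4, 15],
  ],
)

```text
clock: 12.1
tcp_pos: [0.5367, -0.201, 0.028]
orientation: [-1.261, 1.12, -1.128]
contact_force: [0.6, 0.2, -1.5]
grip_width: 0.0268
```

```bash
python3 plan.py .5335 -.2008 .0125 -83.7;python3 -c "
from h import *
shot('wrist','w9')"
```

```text
t 12.1 tcp [ 536.75 -200.99   27.97] yaw -83.42353316563381 F [ 0.61  0.18 -1.49] g 26.775489745088958
q [ 0.52  0.6  -0.35  1.93  0.33  0.66  0.08]
row [-0.6 15.5 -3.3] [-0.2  0.3  0.2] dist 15.809681076120011
```

View pics/w9.png

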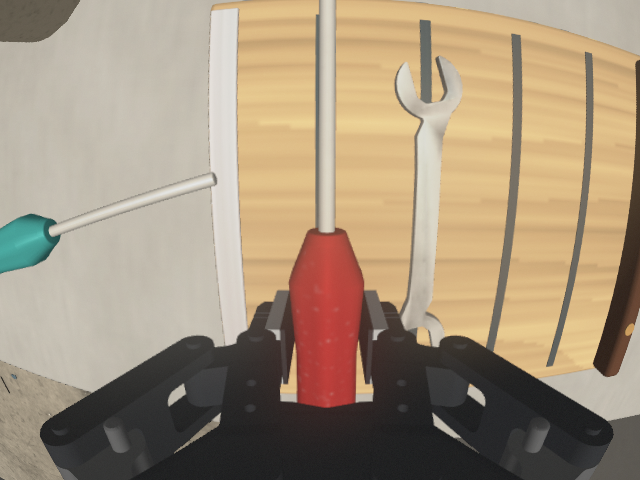

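>>> drive_tool(
  series=[
    [-0.5, 3, -3.5, 0, 0, 0, 15],
    [-0.5, 8, -3.5, 0, 0, 0, 15],
    [-0.5, 13, -3.5, 0, 0, 0, 15],
    [-0.5, 14.5, -3.5, 0, 0, 0, 15],
    [-0.5, 14.5, -3.5, 0, 0, 0, 15],
  ],
)

```text
clock: 12.65
tcp_pos: [0.5335, -0.201, 0.0137]
orientation: [-1.26, 1.12, -1.128]
contact_force: [-0.3, -0.2, -0.7]
grip_width: 0.0269
```

```bash
python3 plan.py .5335 -.2008 .0125 -83.7
```

```text
t 12.65 tcp [ 533.5  -201.     13.67] yaw -83.42835543897141 F [-0.26 -0.18 -0.68] g 26.89774560316706
q [ 0.51  0.62 -0.34  1.94  0.34  0.63  0.07]
row [-0.2  1.2  0. ] [-0.2  0.3  0.2] dist 1.1821380446155791
```

>>> drive_tool(
  series=[
    [0, 1, 0, 0, 0, 0, 15],
    [0, 1, 0, 0, 0, 0, 29],
    [0, 1, 0, 0, 0, 0, 32],
    [0, 1, 0, 0, 0, 0, 32],
  ],
)

```text
clock: 13.05
tcp_pos: [0.5337, -0.201, 0.0128]
orientation: [-1.26, 1.12, -1.129]
contact_force: [-0.1, 0.7, -0.1]
grip_width: 0.032
```

>>> drive_tool(
  series=[
    [0, -10, 0, 0, 0, 0, 32],
    [0, -35, 0, 0, 0, 0, 34],
    [0, -80, 0, 0, 0, 0, 40],
    [0, -130, 0, 0, 0, 0, 40],
    [-20, -170, 0, 0, 0, 0, 40],
  ],
)

```text
clock: 13.55
tcp_pos: [0.5311, -0.1833, 0.1863]
orientation: [-1.258, 1.12, -1.134]
contact_force: [0.4, -0.0, 0.1]
grip_width: 0.0404
```

```bash
python3 plan.py .5 .05 .25 -87.6;python3 -c "
from h import *
shot('wrist','w10')"
```

```text
t 13.55 tcp [ 531.08 -183.29  186.28] yaw -83.6648990337745 F [ 0.35 -0.04  0.07] g 40.386258285968225
q [ 0.57  0.37 -0.44  1.86  0.2   0.95  0.16]
row [-234.9  -65.1   -4.7] [-0.4  3.9  0.3] dist 243.82561386276836
```

View pics/w10.png

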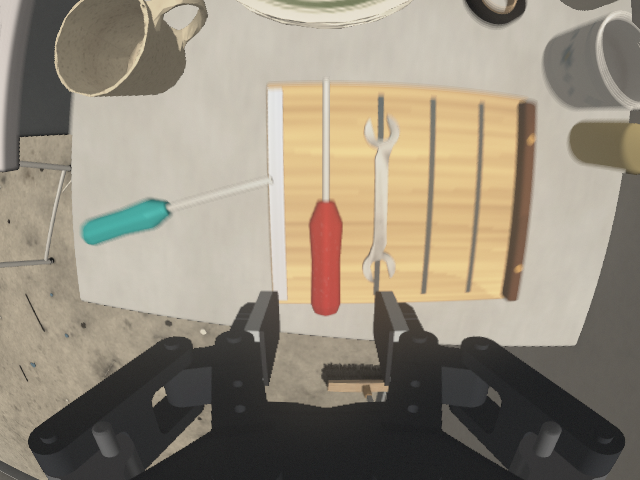

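>>> drive_tool(
  series=[
    [-48, -30, 0, 0, 1, 0, 40],
    [-96, -60, 0, 0, 2, 0, 40],
    [-144, -65, -2, 0, 3, 0, 40],
    [-192, -65, -4, 0, 4, 0, 40],
    [-240, -65, -5, 0, 4, 0, 40],
  ],
)

```text
clock: 14.1
tcp_pos: [0.5022, 0.0492, 0.2574]
orientation: [-1.221, 1.159, -1.188]
contact_force: [1.3, -0.1, -0.6]
grip_width: 0.04
```

```bash
python3 plan.py .456 .2992 .18 -87.7
```

```text
t 14.1 tcp [502.19  49.2  257.42] yaw -87.373594716605 F [ 1.25 -0.1  -0.57] g 40.04759915760916
q [ 0.28  0.21 -0.58  1.91  0.14  1.05 -0.31]
row [-252.3   75.3  -36.1] [-1.   0.3  0.3] dist 265.76092867175055
```

>>> drive_tool(
  series=[
    [-48, 0, -7, 0, 0, 0, 40],
    [-96, 0, -14, 0, 0, 0, 40],
    [-144, 20, -21, 0, 0, 0, 40],
    [-190, 50, -29, 0, 0, 0, 40],
    [-235, 70, -36, 0, 0, 0, 40],
  ],
)

```text
clock: 14.6
tcp_pos: [0.4574, 0.2763, 0.1882]
orientation: [-1.221, 1.159, -1.189]
contact_force: [1.3, 0.9, 1.4]
grip_width: 0.0396
```

>>> drive_tool(
  series=[
    [-20, 20, -2, 0, 0, 0, 40],
    [-20, 60, -2, 0, 0, 0, 40],
    [-20, 80, -2, 0, 0, 0, 40],
  ],
)

```text
clock: 14.9
tcp_pos: [0.4544, 0.296, 0.1059]
orientation: [-1.224, 1.158, -1.187]
contact_force: [0.5, -0.1, -0.2]
grip_width: 0.0404
```

```bash
python3 plan.py .456 .2992 .003 -87.7;python3 -c "
from h import *
shot('wrist','w11')"
```

```text
t 14.9 tcp [454.4  296.03 105.89] yaw -87.24836042522548 F [ 0.48 -0.14 -0.2 ] g 40.419246723112906
q [-0.21  0.49 -0.62  1.96  0.41  0.81 -1.01]
row [ -3.9 102.9   0. ] [-1.   0.5  0.4] dist 102.94903284313169
```

View pics/w11.png

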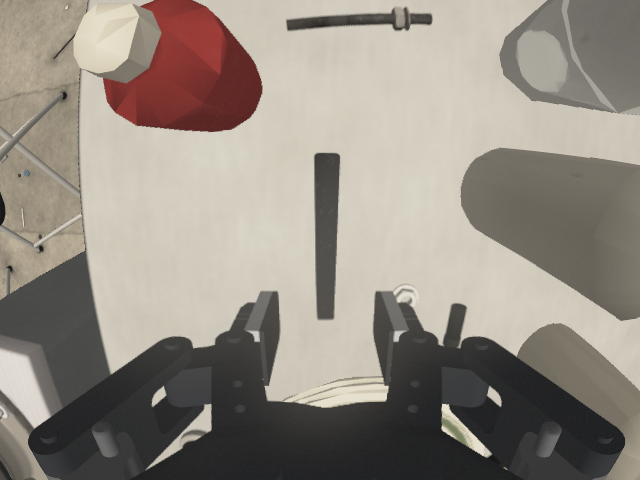

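```bash
python3 - <<'E'
from h import *
np.set_printoptions(precision=4,suppress=True)
def P(px,z): return onz('w11',px,z,True)
def seg(n,a,b,z):
    a=P(a,z);b=P(b,z);d=b-a; print(n,a[:2],b[:2],'mid',((a+b)/2)[:2],np.linalg.norm(d),np.degrees(np.arctan2(d[1],d[0])))
seg('lever',(327.5,154),(326,319),.009)
seg('axle',(288,25),(431,19),.0085)
E
python3 plan.py .456 .2992 .003 -87.7
```

```text
lever [0.4542 0.3584] [0.4587 0.243 ] mid [0.4565 0.3007] 0.11546013436679214 -87.78249093707842
axle [0.425  0.4431] [0.5181 0.456 ] mid [0.4715 0.4495] 0.09396359637135489 7.875269809101941
t 14.95 tcp [453.54 294.37 103.62] yaw -87.30480352190074 F [-1.21 -1.54 -2.89] g 40.19124520263544
q [-0.21  0.49 -0.61  1.96  0.41  0.81 -1.01]
row [ -5.7 100.6   1.3] [-0.8  0.4  0.6] dist 100.76824544604642
```

>>> drive_tool(
  series=[
    [-5.5, 40, 2, -1, 0.5, 0.5, 38],
    [-5.5, 75, 2, -1, 0.5, 0.5, 38],
    [-5.5, 95, 2, -1, 0.5, 0.5, 38],
    [-5.5, 99, 2, -1, 0.5, 0.5, 38],
    [-5.5, 99, 2, -1, 0.5, 0.5, 38],
  ],
)

```text
clock: 15.45
tcp_pos: [0.4569, 0.2993, 0.0052]
orientation: [-1.23, 1.183, -1.18]
contact_force: [-0.1, -0.2, -0.0]
grip_width: 0.0383
```

```bash
python3 plan.py .456 .2995 .003 -87.7
```

```text
t 15.45 tcp [456.88 299.29   5.25] yaw -87.80212741442851 F [-0.1  -0.2  -0.01] g 38.31221281062383
q [-0.28  0.65 -0.52  1.98  0.52  0.65 -1.11]
row [-0.2  2.3 -0.9] [ 0.2 -0.1  0. ] dist 2.4247614541343268
```

>>> drive_tool(
  series=[
    [0, 2, -1, 0, 0, 0, 30],
    [0, 2, -1, 0, 0, 0, 12],
    [0, 2, -1, 0, 0, 0, 8],
    [0, 2, -1, 0, 0, 0, 8],
    [0, 2, -1, 0, 0, 0, 8],
  ],
  squeeze=35,
)

```text
clock: 15.95
tcp_pos: [0.4566, 0.2999, 0.0048]
orientation: [-1.228, 1.182, -1.18]
contact_force: [-1.0, -0.4, 5.8]
grip_width: 0.013
```

>>> drive_tool(
  series=[
    [0, 0, 0, 0, 0, 0, 8],
    [0, -10, 0, 0, 0, 0, 8],
    [0, -30, 0, 0, 0, 0, 8],
    [0, -65, 0, 0, 0, 0, 8],
    [0, -110, 0, 0, 0, 0, 8],
  ],
)

```text
clock: 16.45
tcp_pos: [0.4557, 0.299, 0.1154]
orientation: [-1.231, 1.183, -1.18]
contact_force: [0.9, -0.3, -0.5]
grip_width: 0.0127
```

```bash
python3 plan.py .52 .1 .25 -84;python3 -c "
from h import *
shot('wrist','w12')"
```

```text
t 16.45 tcp [455.73 299.04 115.35] yaw -87.79250654930458 F [ 0.89 -0.25 -0.5 ] g 12.708560831296243
q [-0.19  0.49 -0.63  1.93  0.38  0.85 -0.99]
row [ 201.5 -134.7   55.9] [ 0.3 -3.8  0.1] dist 248.75093074034328
```

View pics/w12.png

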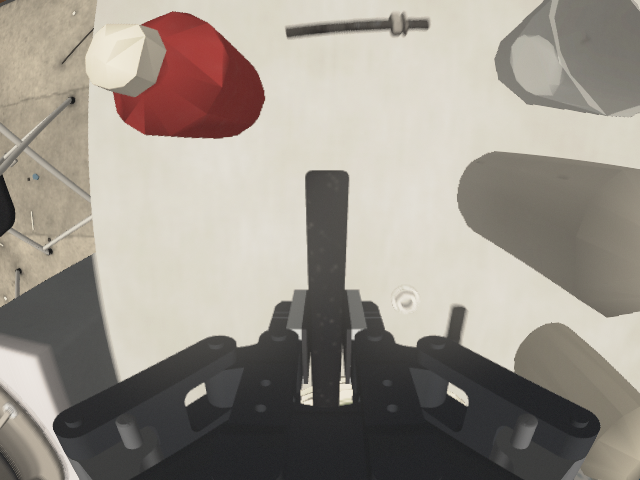

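>>> drive_tool(
  series=[
    [0, -45, 0, 0, 0, 0, 8],
    [30, -85, 10, 0, -1, 0, 8],
    [75, -120, 22, 0, -2, 0, 8],
    [120, -135, 35, 0, -3, 0, 8],
    [165, -135, 46, 0, -4, 0, 8],
  ],
)

```text
clock: 17.0
tcp_pos: [0.5105, 0.1446, 0.2611]
orientation: [-1.247, 1.121, -1.128]
contact_force: [1.1, -0.1, -0.7]
grip_width: 0.0128
```

```bash
python3 plan.py .622 -.1555 .25 -83.7
```

```text
t 17.0 tcp [510.54 144.59 261.06] yaw -83.6208850642333 F [ 1.09 -0.09 -0.68] g 12.837960162566871
q [ 0.18  0.27 -0.68  1.84  0.19  1.08 -0.46]
row [310.7  10.4  77.3] [-0.7  0.1 -0.3] dist 320.31720293570083
```

>>> drive_tool(
  series=[
    [48, 0, 12, 0, 0, 0, 8],
    [96, 0, 24, 0, 0, 0, 8],
    [144, 0, 36, 0, 0, 0, 8],
    [192, 0, 48, 0, 0, 0, 8],
    [240, 10, 60, 0, 0, 0, 8],
  ],
)

```text
clock: 17.5
tcp_pos: [0.5979, -0.0887, 0.2527]
orientation: [-1.245, 1.118, -1.13]
contact_force: [0.6, 0.0, -0.3]
grip_width: 0.0129
```

>>> drive_tool(
  series=[
    [45, 0, 11, 0, 0, 0, 8],
    [71, 30, 17, 0, 0, 0, 8],
    [71, 75, 17, 0, 0, 0, 8],
    [71, 120, 17, 0, 0, 0, 8],
    [71, 140, 17, 0, 0, 0, 8],
  ],
)

```text
clock: 18.0
tcp_pos: [0.6221, -0.1566, 0.1088]
orientation: [-1.248, 1.123, -1.127]
contact_force: [-0.9, 0.6, -0.2]
grip_width: 0.0131
```

```bash
python3 plan.py .622 -.1555 .04 -83.7 .622 -.1555 .014 -83.7;python3 -c "
from h import *
shot('wrist','w13')"
```

```text
t 18.0 tcp [ 622.1  -156.56  108.77] yaw -83.63603783949736 F [-0.9   0.56 -0.21] g 13.060615340602101
q [ 0.49  0.59 -0.47  1.72  0.32  0.89  0.  ]
row [-0.6 68.8 -0.7] [-0.6  0.1 -0.4] dist 68.77948515394071
row [-0.5 94.8 -0.9] [-0.6  0.1 -0.4] dist 94.7772271279377
```

View pics/w13.png

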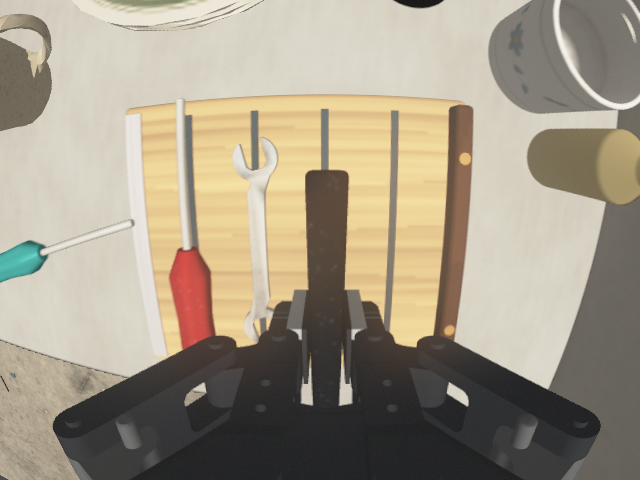

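>>> drive_tool(
  series=[
    [0, 40, -1, 0, 0, 0, 8],
    [0, 68, -1, 0, 0, 0, 8],
    [0, 85, -1, 0, 0, 0, 8],
    [0, 92, -1, 0, 0, 0, 8],
    [0, 93, -1, 0, 0, 0, 8],
  ],
)

```text
clock: 18.55
tcp_pos: [0.6213, -0.1555, 0.0143]
orientation: [-1.249, 1.125, -1.125]
contact_force: [-1.0, 0.2, 0.1]
grip_width: 0.013
```

```bash
python3 plan.py .622 -.1555 .0135 -83.7
```

```text
t 18.55 tcp [ 621.27 -155.54   14.33] yaw -83.60684212697731 F [-1.03  0.24  0.06] g 13.020506008236248
q [ 0.45  0.72 -0.42  1.76  0.39  0.74 -0.06]
row [0.1 0.8 0.7] [-0.5  0.1 -0.4] dist 1.1082190376477006
```

>>> drive_tool(
  series=[
    [0, 1, 0.5, 0, 0, 0, 8],
    [0, 1, 0.5, 0, 0, 0, 18],
    [0, 1, 0.5, 0, 0, 0, 26],
    [0, 1, 0.5, 0, 0, 0, 26],
  ],
)

```text
clock: 18.95
tcp_pos: [0.6223, -0.1556, 0.0142]
orientation: [-1.248, 1.124, -1.126]
contact_force: [0.3, -0.9, 0.3]
grip_width: 0.0256
```

>>> drive_tool(
  series=[
    [0, -10, 0, 0, 0, 0, 26],
    [0, -35, 0, 0, 0, 0, 26],
    [0, -80, 0, 0, 0, 0, 40],
    [0, -130, 0, 0, 0, 0, 40],
    [-10, -175, 0, 0, 0, 0, 40],
  ],
)

```text
clock: 19.45
tcp_pos: [0.6197, -0.1486, 0.1923]
orientation: [-1.247, 1.124, -1.129]
contact_force: [0.8, -0.4, 0.6]
grip_width: 0.0401
```

```bash
python3 plan.py .52 .1 .28 -110;python3 -c "
from h import *
shot('wrist','w14')"
```

```text
t 19.45 tcp [ 619.65 -148.56  192.25] yaw -83.73495955096118 F [ 0.79 -0.44  0.57] g 40.14111924827502
q [ 0.51  0.5  -0.51  1.67  0.27  1.04  0.03]
row [-258.4  -87.1  -71. ] [-0.5 26.3 -0.4] dist 281.8024345565424
```

View pics/w14.png

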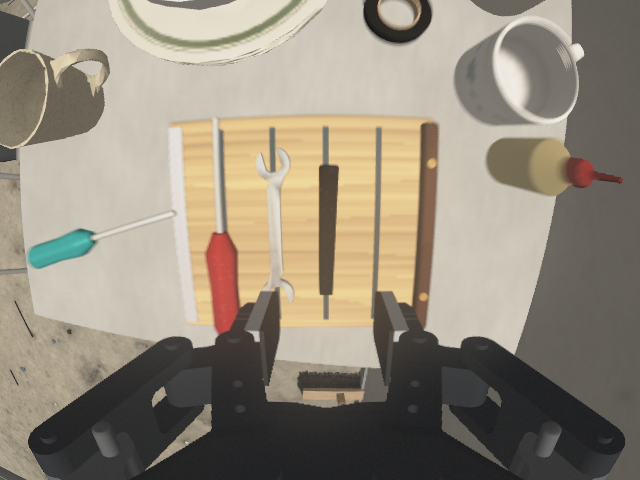

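>>> drive_tool(
  series=[
    [-48, -40, -14, 0, -8, 0, 40],
    [-96, -75, -28, 0, -16, 0, 40],
    [-144, -90, -42, 0, -24, 0, 40],
    [-192, -90, -56, 0, -32, 0, 40],
    [-240, -90, -70, 0, -40, 0, 40],
  ],
)

```text
clock: 20.0
tcp_pos: [0.5371, 0.0578, 0.2902]
orientation: [-1.474, 0.573, -0.606]
contact_force: [1.1, 0.7, -1.1]
grip_width: 0.0402
```

```bash
python3 plan.py .46 .33 .28 8 .471 .448 .2 8
```

```text
t 20.0 tcp [537.11  57.79 290.23] yaw -43.26611886345262 F [ 1.12  0.71 -1.06] g 40.16873002151885
q [ 0.43  0.27 -0.78  1.78  0.21  1.14  0.4 ]
row [-242.8    9.9  145.2] [ -0.8 -51.3   1.3] dist 283.10177047138166
row [-316.8   90.8  237. ] [ -0.8 -51.3   1.3] dist 405.9223670792238
```

>>> drive_tool(
  series=[
    [-42, 0, 25, 0, -8, 0, 40],
    [-84, 0, 50, 0, -16, 0, 40],
    [-126, 0, 75, 0, -24, 0, 40],
    [-168, 0, 100, 0, -32, 0, 40],
    [-210, 0, 125, 0, -40, 0, 40],
  ],
)

```text
clock: 20.5
tcp_pos: [0.469, 0.2943, 0.2907]
orientation: [-1.564, 0.02, -0.061]
contact_force: [0.9, 0.4, -0.3]
grip_width: 0.0401
```

```bash
python3 plan.py .471 .448 .2 8
```

```text
t 20.5 tcp [468.98 294.33 290.75] yaw -2.9478007425598673 F [ 0.86  0.38 -0.34] g 40.137802033302194
q [ 0.11  0.36 -0.99  1.75  0.34  1.19  0.55]
row [ -8.2  91.6 153. ] [ -0.2 -10.9   1.5] dist 178.4760492741789
```

>>> drive_tool(
  series=[
    [-2, 10, 45, 0, -5, 0.5, 40],
    [-4, 20, 90, 0, -11, 1, 40],
    [-6, 40, 135, 0, -11, 1.5, 40],
    [-8, 75, 153, 0, -11, 1.5, 40],
    [-8, 110, 153, 0, -11, 1.5, 40],
  ],
)

```text
clock: 21.0
tcp_pos: [0.4698, 0.4525, 0.1815]
orientation: [-1.56, -0.114, 0.113]
contact_force: [0.8, 0.3, -0.3]
grip_width: 0.0397
```

```bash
python3 plan.py .4712 .448 .1 8;python3 -c "
from h import *
shot('wrist','w15')"
```

```text
t 21.0 tcp [469.85 452.46 181.49] yaw 8.323259477777313 F [ 0.83  0.3  -0.33] g 39.657183344967855
q [-0.24  0.65 -0.92  1.62  0.56  1.14  0.42]
row [ 0.6 81.5 -5.2] [-0.4  0.3  0.1] dist 81.62294161990259
```

View pics/w15.png

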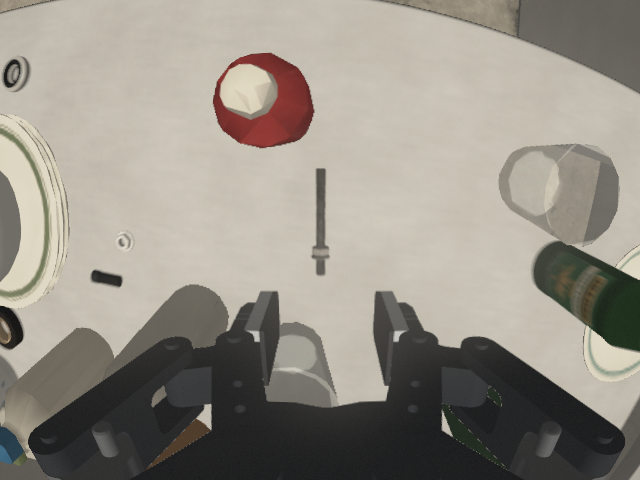

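```bash
python3 - <<'E'
from h import *
np.set_printoptions(precision=4,suppress=True)
a=onz('w15',(320.5,169),.0085,True);b=onz('w15',(320.5,274.5),.0085,True);d=b-a
print(a,b,(a+b)/2,np.linalg.norm(d),np.degrees(np.arctan2(d[1],d[0])))
E
python3 plan.py .4712 .4483 .1 8 .4712 .4483 .05 8 
```

```text
[0.4242 0.4434 0.0085] [0.5175 0.4567 0.0085] [0.4709 0.45   0.0085] 0.09424842920354295 8.060966199663289
t 21.05 tcp [469.1  447.31 174.61] yaw 8.238305584025658 F [-0.57 -2.93 -5.33] g 40.18807701340201
q [-0.24  0.66 -0.91  1.63  0.56  1.14  0.42]
row [ 2.6 74.6  0.7] [-0.   0.2 -0.3] dist 74.64306732522951
row [  2.9 124.6   0.7] [-0.   0.2 -0.3] dist 124.62860036658525
```

>>> drive_tool(
  series=[
    [2, 35, 1, 0, 0, 0, 40],
    [2, 70, 1, 0, 0, 0, 40],
    [2, 100, 1, 0, 0, 0, 40],
    [2, 120, 1, 0, 0, 0, 40],
  ],
)

```text
clock: 21.45
tcp_pos: [0.4705, 0.4472, 0.0534]
orientation: [-1.57, -0.107, 0.117]
contact_force: [-0.8, 0.9, -0.1]
grip_width: 0.04
```

```bash
python3 plan.py .471 .449 .02 8 .471 .449 .004 8 
```

```text
t 21.45 tcp [470.48 447.2   53.45] yaw 8.19150908715844 F [-0.77  0.88 -0.09] g 40.02148491949046
q [-0.3   0.79 -0.82  1.7   0.68  0.96  0.34]
row [ 1.  33.4  1.8] [ 0.1  0.2 -0.4] dist 33.502267021992246
row [ 1.1 49.4  1.8] [ 0.1  0.2 -0.4] dist 49.485338057159304
```

>>> drive_tool(
  series=[
    [1, 20, 2, 0, 0, 0, 38],
    [1, 38, 2, 0, 0, 0, 38],
    [1, 47, 2, 0, 0, 0, 38],
    [1, 49, 2, 0, 0, 0, 38],
    [1, 49, 2, 0, 0, 0, 38],
  ],
)

```text
clock: 21.95
tcp_pos: [0.471, 0.4496, 0.0049]
orientation: [-1.569, -0.108, 0.117]
contact_force: [0.2, -0.3, 0.1]
grip_width: 0.038
```

>>> drive_tool(
  series=[
    [0, 0, 0, 0, 0, 0, 28],
    [0, 0, 0, 0, 0, 0, 15],
    [0, 0, 0, 0, 0, 0, 2],
    [0, 0, 0, 0, 0, 0, 2],
    [0, 0, 0, 0, 0, 0, 2],
  ],
  squeeze=40,
)

```text
clock: 22.45
tcp_pos: [0.4715, 0.4503, 0.0061]
orientation: [-1.568, -0.109, 0.116]
contact_force: [-0.7, -0.5, 6.9]
grip_width: 0.0159
```

```bash
python3 plan.py .471 .449 .004 8;python3 -c "
from h import *
shot('wrist','w16')"
```

```text
t 22.45 tcp [471.49 450.3    6.07] yaw 8.190454627956845 F [-0.68 -0.54  6.86] g 15.859348839482559
q [-0.33  0.85 -0.78  1.71  0.74  0.9   0.3 ]
row [-0.7  2.1 -1.2] [ 0.   0.2 -0.3] dist 2.490430865025681
```

View pics/w16.png

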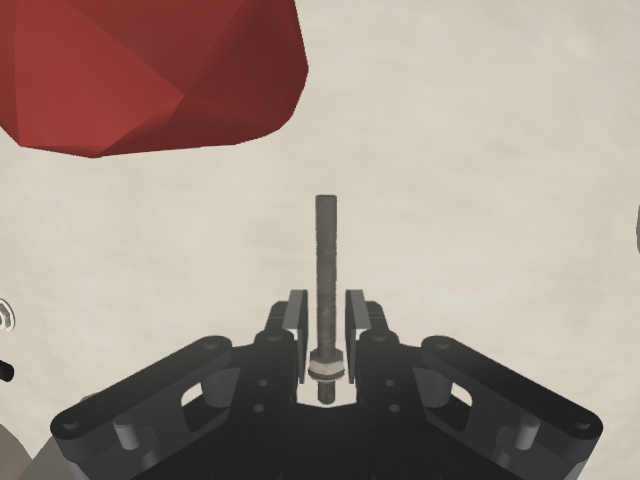

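>>> drive_tool(
  series=[
    [0, -10, 0, 0, 0, 0, 2],
    [0, -35, 0, 0, 0, 0, 2],
    [0, -80, 0, 0, 0, 0, 2],
    [0, -125, 0, 0, 0, 0, 2],
    [0, -172, 0, 0, 0, 0, 2],
  ],
)

```text
clock: 23.0
tcp_pos: [0.4718, 0.45, 0.18]
orientation: [-1.569, -0.109, 0.117]
contact_force: [1.8, 0.7, -1.0]
grip_width: 0.0157
```

```bash
python3 plan.py .46 .33 .28 -20 .52 .1 .28 -80
```

```text
t 23.0 tcp [471.77 450.03 179.97] yaw 8.21791151643857 F [ 1.81  0.68 -0.97] g 15.655785915251501
q [-0.24  0.66 -0.91  1.61  0.55  1.15  0.43]
row [ -29.3  -99.8 -117.2] [ 0.1 28.2 -0.3] dist 156.69245759786585
row [  -2.8  -99.8 -353.4] [ 0.2 88.2 -0.2] dist 367.2274857552218
```

>>> drive_tool(
  series=[
    [0, -45, 0, 0, 0, 0, 2],
    [-10, -80, -25, 0, 6, 0, 2],
    [-20, -100, -65, 0, 14, 0, 2],
    [-28, -100, -110, 0, 22, 0, 2],
    [-22, -100, -155, 0, 30, 0, 2],
  ],
)

```text
clock: 23.5
tcp_pos: [0.4708, 0.2929, 0.2816]
orientation: [-1.552, 0.303, -0.298]
contact_force: [0.6, 0.6, -0.8]
grip_width: 0.0154
```

```bash
python3 plan.py .52 .1 .28 -64 .668 -.15 .22 -83.7
```

```text
t 23.5 tcp [470.78 292.94 281.6 ] yaw -21.9314727861264 F [ 0.63  0.57 -0.78] g 15.356455790694202
q [ 0.05  0.36 -0.91  1.74  0.3   1.19  0.25]
row [ 117.7    1.6 -160.6] [ 0.2 42.1 -0.1] dist 199.1278574422717
row [ 348.6   61.4 -337.1] [ 0.2 61.8 -0.1] dist 488.76077807404
```

>>> drive_tool(
  series=[
    [28, 0, -40, 0, 8, 0, 2],
    [57, 0, -80, 0, 16, 0, 2],
    [86, 0, -118, 0, 24, 0, 2],
    [115, 0, -155, 0, 32, 0, 2],
    [150, 0, -185, 0, 40, 0, 2],
  ],
)

```text
clock: 24.0
tcp_pos: [0.5402, 0.0631, 0.2824]
orientation: [-1.404, 0.847, -0.845]
contact_force: [1.3, 0.6, -1.2]
grip_width: 0.0156
```

```bash
python3 plan.py .668 -.15 .22 -83.7
```

```text
t 24.0 tcp [540.17  63.07 282.42] yaw -62.26367950859249 F [ 1.3   0.57 -1.24] g 15.624930170848371
q [ 0.35  0.29 -0.7   1.77  0.2   1.16  0.07]
row [248.   62.5  14.2] [ 0.2 21.4  0.1] dist 256.1967439849921
```

>>> drive_tool(
  series=[
    [48, 10, 3, 0, 5, 0, 2],
    [96, 20, 6, 0, 10, 0, 2],
    [144, 30, 9, 0, 16, 0, 2],
    [192, 45, 12, 0, 21.5, 0, 2],
    [240, 60, 14, 0, 21.5, 0, 2],
  ],
)

```text
clock: 24.5
tcp_pos: [0.6645, -0.1436, 0.223]
orientation: [-1.261, 1.131, -1.131]
contact_force: [0.9, 1.2, -0.2]
grip_width: 0.0161
```

```bash
python3 plan.py .668 -.15 .11 -83.7
```

```text
t 24.5 tcp [ 664.52 -143.63  222.98] yaw -83.87050838739609 F [ 0.87  1.18 -0.22] g 16.123251074725882
q [ 0.46  0.54 -0.5   1.52  0.28  1.15  0.01]
row [  6.5 113.    3.1] [ 0.1 -0.2  0.1] dist 113.21535651596767
```

>>> drive_tool(
  series=[
    [6.5, 40, 3, 0, 0, 0, 2],
    [6.5, 80, 3, 0, 0, 0, 2],
    [6.5, 115, 3, 0, 0, 0, 2],
    [6.5, 115, 3, 0, 0, 0, 2],
  ],
)

```text
clock: 24.9
tcp_pos: [0.6638, -0.1496, 0.1028]
orientation: [-1.267, 1.138, -1.124]
contact_force: [-0.1, 0.2, -0.5]
grip_width: 0.0155
```

```bash
python3 plan.py .668 -.15 .05 -83.7  .668 -.15 .0145 -83.7;python3 -c "
from h import *
shot('wrist','w17')"
```

```text
t 24.9 tcp [ 663.82 -149.64  102.77] yaw -83.84478126056541 F [-0.08  0.17 -0.55] g 15.518715907063314
q [ 0.45  0.67 -0.46  1.61  0.35  0.96 -0.03]
row [ 0.9 52.7  4.8] [ 0.7 -0.1 -0.1] dist 52.93979435589695
row [ 0.9 88.2  5.2] [ 0.7 -0.1 -0.1] dist 88.3728017082653
```

View pics/w17.png

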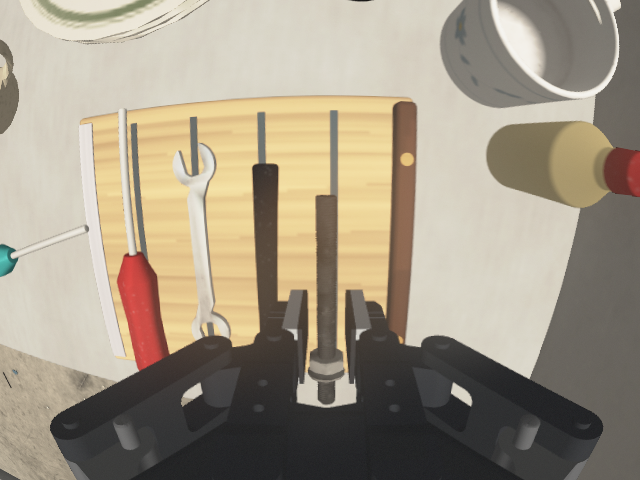

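>>> drive_tool(
  series=[
    [1, 30, 5, 0.5, 0, 0, 2],
    [1, 60, 5, 0.5, 0, 0, 2],
    [1, 78, 5, 0.5, 0, 0, 2],
    [1, 85, 5, 0.5, 0, 0, 2],
    [1, 86, 5, 0.5, 0, 0, 2],
  ],
)

```text
clock: 25.45
tcp_pos: [0.6711, -0.1501, 0.021]
orientation: [-1.257, 1.128, -1.131]
contact_force: [-0.2, 0.8, -0.8]
grip_width: 0.0157
```

```bash
python3 plan.py  .668 -.15 .0145 -83.7
```

```text
t 25.45 tcp [ 671.08 -150.13   20.96] yaw -83.8390153271467 F [-0.24  0.82 -0.76] g 15.697327436612763
q [ 0.42  0.77 -0.43  1.64  0.4   0.82 -0.07]
row [-0.5  6.5 -3.1] [-0.1 -0.1  0. ] dist 7.161010792457141
```

>>> drive_tool(
  series=[
    [-0.5, 3, -3, 0, 0, 0, 2],
    [-0.5, 5, -3, 0, 0, 0, 2],
    [-0.5, 6, -3, 0, 0, 0, 2],
    [-0.5, 6, -3, 0, 0, 0, 2],
  ],
)

```text
clock: 25.85
tcp_pos: [0.6683, -0.15, 0.0154]
orientation: [-1.256, 1.127, -1.131]
contact_force: [-0.3, 0.8, -0.9]
grip_width: 0.016
```

```bash
python3 plan.py  .668 -.15 .0145 -83.7
```

```text
t 25.85 tcp [ 668.26 -150.04   15.39] yaw -83.8431962335609 F [-0.32  0.85 -0.89] g 16.01424977115203
q [ 0.42  0.77 -0.42  1.65  0.41  0.81 -0.07]
row [-0.1  0.9 -0.3] [-0.2 -0.1  0. ] dist 0.9252243102683612
```

>>> drive_tool(
  series=[
    [0, 1, 0, 0, 0, 0, 2],
    [0, 1, 0, 0, 0, 0, 18],
    [0, 1, 0, 0, 0, 0, 26],
    [0, 1, 0, 0, 0, 0, 26],
  ],
)

```text
clock: 26.25
tcp_pos: [0.6684, -0.15, 0.0145]
orientation: [-1.256, 1.127, -1.132]
contact_force: [-0.4, -0.3, 0.2]
grip_width: 0.0258
```

>>> drive_tool(
  series=[
    [0, -10, 0, 0, 0, 0, 26],
    [0, -35, 0, 0, 0, 0, 26],
    [0, -80, 0, 0, 0, 0, 40],
    [0, -125, -20, 0, 0, 0, 40],
    [0, -170, -60, 0, 0, 0, 40],
  ],
)

```text
clock: 26.75
tcp_pos: [0.6167, -0.1547, 0.1801]
orientation: [-1.254, 1.123, -1.132]
contact_force: [1.2, -0.2, -0.2]
grip_width: 0.0404
```

>>> drive_tool(
  series=[
    [0, -30, -30, 0, 0, 0, 40],
    [0, -30, -60, 0, 0, 0, 40],
    [0, -30, -60, 0, 0, 0, 40],
  ],
)

```text
clock: 27.05
tcp_pos: [0.554, -0.1625, 0.2116]
orientation: [-1.255, 1.123, -1.136]
contact_force: [0.9, 0.1, 1.0]
grip_width: 0.0396
```

```bash
python3 plan.py .55 .1 .3 -83;python3 -c "
from h import *
shot('wrist','w18'); shot('top','t18'); crop('t18',380,140,510,290,4,'t18c')"
```

```text
t 27.05 tcp [ 553.95 -162.51  211.61] yaw -83.86950229958589 F [0.85 0.12 1.  ] g 39.63690343462904
q [ 0.6   0.38 -0.54  1.79  0.23  1.02  0.08]
row [-261.1  -89.2   24.7] [-0.4 -0.9  0.2] dist 277.0167112134553
```

View pics/w18.png

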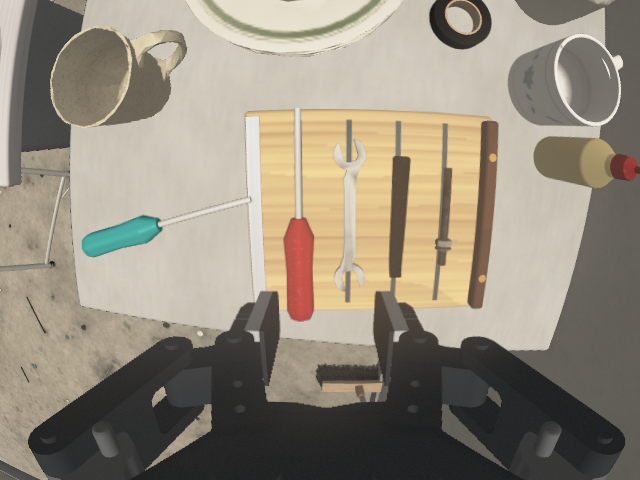

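View pics/t18.png

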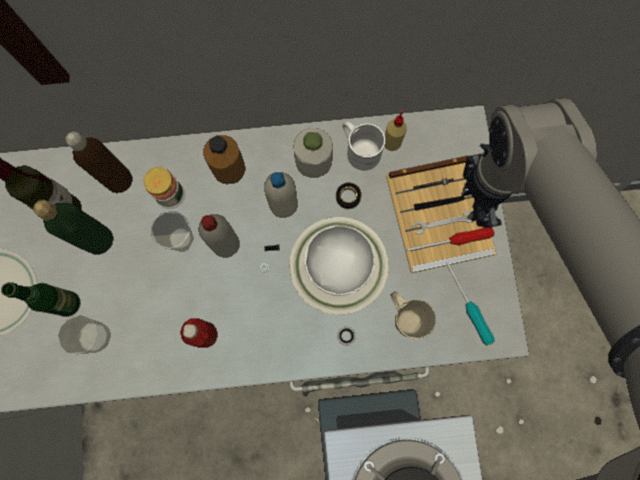

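>>> drive_tool(
  series=[
    [-45, -30, 0, 0, 0, 0, 40],
    [-95, -60, 5, 0, 0, 0, 40],
    [-145, -90, 10, 0, 0, 0, 40],
    [-195, -90, 15, 0, 0, 0, 40],
    [-240, -90, 20, 0, 0, 0, 40],
  ],
)

```text
clock: 27.65
tcp_pos: [0.5512, 0.0673, 0.3014]
orientation: [-1.25, 1.121, -1.135]
contact_force: [0.9, 0.8, -0.1]
grip_width: 0.0399
```

>>> drive_tool(
  series=[
    [-50, 0, -10, 0, 0, 0, 40],
    [-100, 0, -30, 0, 0, 0, 40],
    [-100, 0, -30, 0, 0, 0, 40],
  ],
)

```text
clock: 27.95
tcp_pos: [0.5076, 0.1718, 0.3016]
orientation: [-1.253, 1.114, -1.123]
contact_force: [-0.1, 0.8, 0.1]
grip_width: 0.0399
```

```bash
python3 -c "
from h import *
shot('scene','s19'); shot('top','t19'); crop('t19',380,140,510,290,4,'t19c');crop('s19',260,150,480,270,3.6,'s19c')"
```

```text
(no output)
```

View pics/t19c.png

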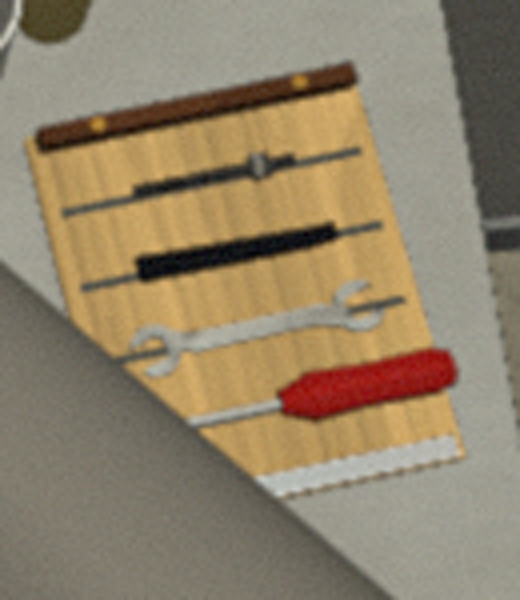

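View pics/s19c.png

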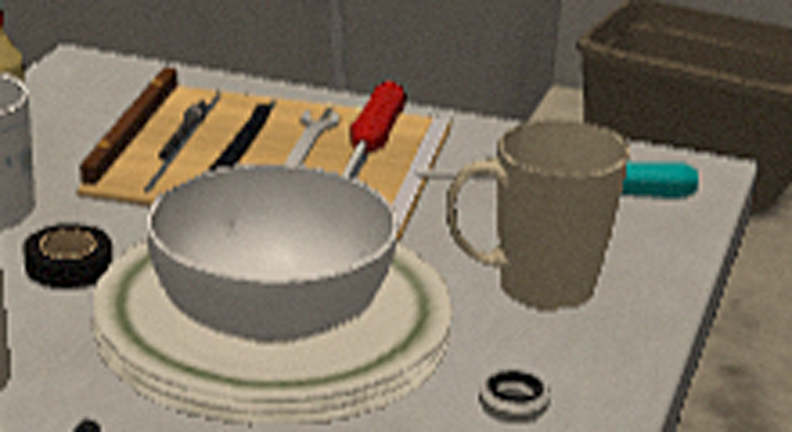

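```bash
python3 - <<'E'
from h import *
np.set_printoptions(precision=1,suppress=True)
T=lambda *p: uc(380,140,4,p)
c=np.array([.6677,-.151]);
m=[np.array(v) for v in [(.6677,-.151),(.6216,-.1557),(.5761,-.1613),(.5305,-.166)]]
a=np.radians(-83.65);u=np.array([np.cos(a),np.sin(a)]);n=np.array([u[1],-u[0]])
def rel(name,i,p,z):
    q=onz('t19',T(*p),z)[:2]-m[i]; print(name,'along',q@u*1000,'across',-q@n*1000)
rel('axle L',0,(135,191),.0165);rel('axle R',0,(295,161),.0165)
rel('lever L',1,(138,268),.014);rel('lever R',1,(335,233),.014)
rel('span L',2,(134,352),.012);rel('span R',2,(380,305),.012)
rel('span shank',2,(190,342),.013);rel('span shank',2,(330,315),.013)
rel('sd neck',3,(281,404),.024);rel('sd end',3,(458,367),.024); rel('blade',3,(192,421),.024)
E
```

```text
axle L along -47.42343614917983 across 1.5391478994994825
axle R along 47.29292846328003 across -0.6636820544602753
lever L along -56.20751631289715 across 3.427276302341708
lever R along 59.473603325468225 across -0.5439947202990087
span L along -70.86654189842483 across 2.0907906494289086
span R along 73.19518676308793 across -1.1452226234895122
span shank along -38.53366334299009 across 0.7473393338321885
span shank along 43.42659040788266 across -0.9501761471104185
sd neck along -0.26956327154498644 across -1.3536904718609346
sd end along 102.40475416063201 across -2.0126040000626264
blade along -51.404693404315736 across -0.13437795074894374
```

```bash
python3 -c "
from h import *
a=cv2.imread('pics/top0.png').astype(int);b=cv2.imread('pics/t18.png').astype(int)
for n,(x,y,k) in dict(nut=(264,267,9),ad=(272,247,10),tape=(348,195,16),teal=(475,310,22),bottle=(198,333,20)).items():
    print(n,abs(a[y-k:y+k,x-k:x+k]-b[y-k:y+k,x-k:x+k]).mean())
print(r.get_obs()['contact_force'],r.hand_in())"
```

```text
nut 3.6790123456790123
ad 4.068333333333333
tape 4.107421875
teal 3.8045798898071626
bottle 5.302083333333333
the job is handed in; nothing more can be done
[0.45613024 0.42351863 0.02277514] None
```

All four tools are on the board in order of length, and I handed the job in at about 28 s of the 109 s limit. From the fence outwards they are the axle, the tyre lever, the spanner and the red screwdriver, one on each line.

**Placement:** in the last top view, each tool's middle is within about 2 mm of its line's middle, both along and across. Each is turned no more than about 2° off its line. The arm hid the screwdriver's blade tip and part of the spanner's near end in that view, so I judged the screwdriver from its neck and handle end. The last wrist picture shows both whole on their lines.

**Bystanders:** the nut, adaptor, tape, teal screwdriver and red bottle show no visible change between the first and last top views. The arm ended well clear of everything, with about 0.6 N measured at the wrist.

**Checks that disagreed:**
- **Along the lines:** the wrist and top cameras differed by up to 3 mm, so I aimed between them.
- **Board height:** triangulating the board's line ends with the wrist camera, taken while the arm was still settling, gave 12–20 mm. The scene and top cameras gave 5–8 mm, which fits the stated 8 mm, so I used 8 mm.
- **Grip width:** the gripper read 8 mm on the spanner's 13 mm shank and 13 mm on the 17 mm lever, but both held without slipping.

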